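# Sort the weak menu-card clips and close their tin

## Task

Check the menu-card clips by pulling each card straight up by its wooden rail: a good clip keeps its grip and comes up with the card, a weak one stays behind while the card slides out. Stand each good clip upright on the cork mat with its card still in it; put each weak clip in the steel tin and its card in a slot of the spoon stand; leave a clip that has no card where it is. When all are sorted, put the lid on the tin and press it down until it is fully home, without disturbing the bowl, cup and ghee pot.

Things in the scene. Friction and masses are not known exactly. Their poses are not given: they have to be found in the camera images.
- clip_a_mid (a point): Weighted steel card clip; all look alike. Centre, 22 mm above its underside. Base 54 (x) by 44 (y) by 16 mm high; two jaws above, in all 22 mm thick (x), 44 mm wide (y), to 44 mm high, one sprung along x. 0.3 kg. Empty: grip across its 44 mm width (y), 5 to 44 mm up. A good spring grips the card with over twice the clip's weight, a weak one with little over half or less.
- card_a_mid (a point): Menu card, at first upright in the jaws of the clip of the same letter; None if that clip is empty. Centre, 47.5 mm above its lower edge. 70 wide (y), 95 high (z), 4 mm thick (x); its top 16 mm is a wooden rail 12 mm thick, gripped across x, rail centre 39.5 mm above this point. It reaches 28 mm down between the jaws to the clip's base. 30 g.
- clip_b_mid (a point): Weighted steel card clip; all look alike. Centre, 22 mm above its underside. Base 54 (x) by 44 (y) by 16 mm high; two jaws above, in all 22 mm thick (x), 44 mm wide (y), to 44 mm high, one sprung along x. 0.3 kg. Empty: grip across its 44 mm width (y), 5 to 44 mm up. A good spring grips the card with over twice the clip's weight, a weak one with little over half or less.
- card_b_mid (a point): Menu card, at first upright in the jaws of the clip of the same letter; None if that clip is empty. Centre, 47.5 mm above its lower edge. 70 wide (y), 95 high (z), 4 mm thick (x); its top 16 mm is a wooden rail 12 mm thick, gripped across x, rail centre 39.5 mm above this point. It reaches 28 mm down between the jaws to the clip's base. 30 g.
- clip_c_mid (a point): Weighted steel card clip; all look alike. Centre, 22 mm above its underside. Base 54 (x) by 44 (y) by 16 mm high; two jaws above, in all 22 mm thick (x), 44 mm wide (y), to 44 mm high, one sprung along x. 0.3 kg. Empty: grip across its 44 mm width (y), 5 to 44 mm up. A good spring grips the card with over twice the clip's weight, a weak one with little over half or less.
- card_c_mid (a point): Menu card, at first upright in the jaws of the clip of the same letter; None if that clip is empty. Centre, 47.5 mm above its lower edge. 70 wide (y), 95 high (z), 4 mm thick (x); its top 16 mm is a wooden rail 12 mm thick, gripped across x, rail centre 39.5 mm above this point. It reaches 28 mm down between the jaws to the clip's base. 30 g.
- clip_d_mid (a point): Weighted steel card clip; all look alike. Centre, 22 mm above its underside. Base 54 (x) by 44 (y) by 16 mm high; two jaws above, in all 22 mm thick (x), 44 mm wide (y), to 44 mm high, one sprung along x. 0.3 kg. Empty: grip across its 44 mm width (y), 5 to 44 mm up. A good spring grips the card with over twice the clip's weight, a weak one with little over half or less.
- card_d_mid (a point): Menu card, at first upright in the jaws of the clip of the same letter; None if that clip is empty. Centre, 47.5 mm above its lower edge. 70 wide (y), 95 high (z), 4 mm thick (x); its top 16 mm is a wooden rail 12 mm thick, gripped across x, rail centre 39.5 mm above this point. It reaches 28 mm down between the jaws to the clip's base. 30 g.
- tin: Open steel tin, fixed, 160 (x) by 170 (y) by 72 mm high, wall and floor 5 mm; origin under its centre. A rubber seal frame along the inside of the rim leaves an opening of 128 (x) by 138 mm (y). Two clips fit side by side, 33 mm either side of the centre along y, their 44 mm width along the tin's x.
- seal (a joint): How far the tin's rubber seal is pressed down (m): 0 = its top is 4 mm below the rim and a lid laid on it stands 8 mm proud of fully home; 0.008 = lid fully home. It moves under about 9 N and stays where it was pressed to.
- lid_mid (a point): Loose lid, at first on the table; centre, 24 mm above its underside. Plug 140 (x) by 150 (y) by 12 mm (5 mm play all round in the tin), over it a plate 168 by 178 by 6 mm, on top a bar handle 16 thick (x), 70 long (y), 18 to 48 mm above the underside, gripped across x. 0.3 kg. Home: x, y axes along the tin's (half turn alike), this point 84 mm above the tin's underside.
- stand: White plastic spoon stand, fixed, empty, 118 (x) by 110 (y) by 70 mm high, wall and floor 4 mm; origin under its centre. Two dividers as high as the walls make three slots, each 34 mm wide (x) and 102 mm long (y), at x = -38, 0, +38 mm.
- mat: Cork table mat, fixed, 140 mm (x) by 190 mm (y), 6 mm thick; origin at the centre of its underside. Two clips stand on it side by side, 47 mm either side of the centre along y with their cards along y.
- katori: Bystander: white ceramic bowl 76 mm across, 36 mm high, among the clips; origin under its centre.
- tumbler: Bystander: steel drinking cup 54 mm across, 85 mm high, between the clips and the tin; origin under its centre.
- ghee_pot: Bystander: round steel pot with brass cap, 84 mm across, 103 mm high, behind the clips; origin under its centre.
Things that resemble listed ones, but are neither listed nor needed, are in the scene too. What is shaped like the part that bears card_b_mid but turquoise is not meant.

How it is judged:
On the way, in this order (a step that is already met when the one before it is completed fails the run):
1. every clip is sorted: weak clips in the tin and their cards in the spoon stand, good clips upright on the mat with their cards, an empty clip left alone ((((x of clip_a_mid in the frame of mat between -0.07 and 0.07 m and y of clip_a_mid in the frame of mat between -0.095 and 0.095 m and z of clip_a_mid in the frame of mat between 0.022 and 0.034 m and angle between clip_a_mid's own z axis and vertical below 0.15 rad) and (z of card_a_mid in the frame of clip_a_mid below 0.056 m and x of card_a_mid in the frame of clip_a_mid between -0.012 and 0.012 m)) or (distance of clip_a_mid from where it was at the start of the episode below 0.03 m and height (world z) of card_a_mid below -5 m)) and (((x of clip_b_mid in the frame of tin between -0.06 and 0.06 m and y of clip_b_mid in the frame of tin between -0.066 and 0.066 m and z of clip_b_mid in the frame of tin below 0.05 m) and (x of card_b_mid in the frame of stand between -0.06 and 0.06 m and y of card_b_mid in the frame of stand between -0.055 and 0.055 m and z of card_b_mid in the frame of stand between 0.02 and 0.068 m)) or (distance of clip_b_mid from where it was at the start of the episode below 0.03 m and height (world z) of card_b_mid below -5 m)) and (((x of clip_c_mid in the frame of tin between -0.06 and 0.06 m and y of clip_c_mid in the frame of tin between -0.066 and 0.066 m and z of clip_c_mid in the frame of tin below 0.05 m) and (x of card_c_mid in the frame of stand between -0.06 and 0.06 m and y of card_c_mid in the frame of stand between -0.055 and 0.055 m and z of card_c_mid in the frame of stand between 0.02 and 0.068 m)) or (distance of clip_c_mid from where it was at the start of the episode below 0.03 m and height (world z) of card_c_mid below -5 m)) and (((x of clip_d_mid in the frame of mat between -0.07 and 0.07 m and y of clip_d_mid in the frame of mat between -0.095 and 0.095 m and z of clip_d_mid in the frame of mat between 0.022 and 0.034 m and angle between clip_d_mid's own z axis and vertical below 0.15 rad) and (z of card_d_mid in the frame of clip_d_mid below 0.056 m and x of card_d_mid in the frame of clip_d_mid between -0.012 and 0.012 m)) or (distance of clip_d_mid from where it was at the start of the episode below 0.03 m and height (world z) of card_d_mid below -5 m))), for 0.2 s.
2. the lid is pressed fully home on the tin (x of lid_mid in the frame of tin between -0.012 and 0.012 m and y of lid_mid in the frame of tin between -0.012 and 0.012 m and z of lid_mid in the frame of tin below 0.0865 m and angle between lid_mid's own z axis and vertical below 0.05 rad and value of joint seal above 0.0065 m), for 0.2 s.
At the end, for the whole second after the job is handed in: Weak clips in the tin, their cards in the stand; good clips on the mat within 0.15 rad of upright, cards drawn out under 14 mm; empty clips moved under 30 mm; lid within 12 mm of centred, 0.05 rad of level and 2.5 mm of fully home, seal pressed 6.5 mm or more (all of step 1 and all of step 2); the robot touches nothing.
It fails at once if a bystander (bowl, cup or ghee pot) is moved more than 40 mm or tipped (distance of any of katori, tumbler, ghee_pot from where it was at the start of the episode above 0.04 m or angle between any of katori, tumbler, ghee_pot's own z axis and vertical above 0.5 rad).
Of card_a, card_b, card_c, card_d only 3 to 4 are there at a start; the rules pass over those that are not, and their reading is None.
At some moment in a run one of lid may be knocked a few centimetres aside while the robot is not near it.
It also fails if it takes over 210 s, if anything falls off the work surface, if the arm or the gripper's body presses on something with over 40 N, if the wrist force passes 120 N, or if a joint passes its speed limit or range.

## Robot

A 6-joint arm with a two-finger parallel gripper is mounted at the origin on the work surface. World frame = base frame: x ahead of the robot, y to its left, z up, the work surface at z = 0. Lengths are in m, angles in rad, forces in N, time in s.
With the tool pointing down it reaches from about 0.375 to 0.75 m from the base axis. Payload 9 kg.
Tool frame: the origin (TCP) lies at the very end of the fingers, on their centre line; the grasp point (between the pads) lies 19 mm behind it; z points along the fingers, y is the direction in which the jaws open and shut (so a half turn about z gives the same grasp; the last joint's range is limited). The gripper opens to 85 mm and grips with 20 to 120 N. Pads are 22 mm wide; open, the fingers measure 114 mm over their backs; the gripper's body (76 mm by 85 mm) begins 54 mm behind the grasp point. The pads swing forward as they close: fully open they stand 13 mm farther back than shut.
Start: joints at [0.927, 0.104, 0.097, 1.564, 0, 1.353], TCP at [0.248, 0.546, 0.231] pointing down, gripper open.
Joint ranges: [-2.99, 2.99], [-0.84, 1.86], [-1.1, 1.16], [-1.84, 2.11], [-1.51, 1.56], [-3.14, 3.14]. Speed limits (rad/s): [2.22, 2.22, 2.57, 3.14, 3.14, 3.14].

## Interface

Orientations are given as a 3x3 rotation matrix whose columns are the frame's x, y, z axes.
In Python, from rig import ctrl gives the robot as it stands.
- The arm moves only by the tool arm_command, never from a script. Its argument "targets" is a list of rows, each a list of 3 entries, a list of its own where there are three numbers: the turn, a rotation vector about the world's x, y, z in rad, then the shift along the world's x, y, z in mm, then the finger opening in mm, from 0 to 85.4. In form: [[[wx, wy, wz], [x, y, z], jaw], ...]. A call has 1 to 10 rows; each row is the pose to reach, as a shift and turn from the pose commanded when the call began; what a row does not reach only later rows make up. A row lasts 1/10 s, in which the tool goes at most 50 mm and 8.59 degrees, less where a joint would pass 70% of its speed; a pose out of reach is approached as far as the arm can. A call with a gripper value outside its range is refused whole. The fingers move at their own pace and stop on an object; "force" is the grip in N (left out, the last holds). Time passes only in rows, so rows that repeat a pose let the fingers close. It gives the time, the measured TCP pose, the force and the opening at its end, in the units of the state.
- ctrl.get_state(): the state, without advancing time (a new reading comes with each control period).
- ctrl.capture(name): name is "scene" or "top"; returns a dict with "pixels" (384x512x3 uint8, red, green, blue), "fx", "fy", "cx", "cy" (pixels), "world_from_camera" (4x4, takes a point from camera to world coordinates). Camera axes: x right, y up, looking along -z (the intrinsics and any distortion apply to the point x, -y, -z); pixel columns grow to the right and rows downward; lengths in m; the calibration is good to about 2 mm. A picture is of the moment at which its call begins. There is no depth.
- ctrl.hand_in(): hands the job in, once; it reports no verdict.
The state is a dict: "clock": time; "q": joint angles; "qvel": joint speeds; "joint_torque": joint torques, N m; "ee_pos": TCP position; "tcp_rot": TCP orientation; "wrist_force": force on the tool from outside, world axes, zero at the start; "ft_torque": the same for the moment, N m; "width": finger opening in m.
Only numpy, scipy, OpenCV 4.12 (cv2) and the standard library are available. Lean on these libraries where they do the work, as an engineer would, in place of code of your own. Each camera call takes 0.05 s, during which the arm holds its last target.

## Working session

There is one attempt and no reset: what is moved stays moved. The work goes in short steps, Python scripts to look and compute and a tool call to move; the robot and the scene stay as the last step left them, time stands still between calls to the robot, and variables do not carry over. Pictures are saved under pics/ and viewed, and the job is handed in when it is done.

Besides the shell and the picture viewer there is one more tool, called after ">>>" as name(argument=value, ...) on one line, values as JSON. arm_command: Moves the arm, as the interface text tells. Its arguments: {"type":"object","properties":{"targets":{"type":"array"},"force":{"type":"number"}},"required":["targets"]}

```bash
ls; mkdir -p pics
cat > h.py <<'E'
import numpy as np, cv2
from rig import ctrl
def cap(name,fn=None,crop=None,s=1):
    c=ctrl.capture(name); p=c['pixels'][:,:,::-1]
    np.savez(f'{name}.npz',**{k:np.array(v) for k,v in c.items()})
    if fn:
        if crop: p=p[crop[1]:crop[3],crop[0]:crop[2]]
        p=cv2.resize(np.ascontiguousarray(p),None,fx=s,fy=s,interpolation=cv2.INTER_CUBIC)
        cv2.imwrite('pics/'+fn,p)
    return c
def load(name): return np.load(f'{name}.npz')
def ray(c,u,v):
    T=np.array(c['world_from_camera']); d=np.array([(u-c['cx'])/c['fx'],-(v-c['cy'])/c['fy'],-1.])
    return T[:3,3],T[:3,:3]@d
def atz(c,u,v,z):
    o,d=ray(c,u,v); return o+d*(z-o[2])/d[2]
def proj(c,p):
    T=np.array(c['world_from_camera']); q=T[:3,:3].T@(np.array(p)-T[:3,3])
    return c['cx']+c['fx']*q[0]/-q[2], c['cy']-c['fy']*q[1]/-q[2]
def tri(c1,a,c2,b):
    o1,d1=ray(c1,*a);o2,d2=ray(c2,*b)
    A=np.stack([d1,-d2],1); t=np.linalg.lstsq(A,o2-o1,rcond=None)[0]
    p,q=o1+d1*t[0],o2+d2*t[1]; return (p+q)/2,np.linalg.norm(p-q)
E
python3 - <<'E'
from h import *
for n in('scene','top'):
    c=cap(n,n+'0.png',None,1.5); print({k:(np.round(v,3).tolist() if k!='pixels' else 0) for k,v in c.items()})
s=ctrl.get_state(); print({k:np.round(v,3).tolist() for k,v in s.items()})
E
```

```text
pics
{'pixels': 0, 'fx': 349.571, 'fy': 349.571, 'cx': 253.287, 'cy': 187.015, 'world_from_camera': [[0.629, -0.664, 0.405, 0.934], [0.778, 0.542, -0.318, -0.195], [-0.008, 0.515, 0.857, 0.891], [0.0, 0.0, 0.0, 1.0]]}
{'pixels': 0, 'fx': 470.67, 'fy': 470.67, 'cx': 250.592, 'cy': 183.628, 'world_from_camera': [[0.024, 0.992, -0.121, 0.392], [-1.0, 0.024, 0.001, 0.123], [0.004, 0.121, 0.993, 1.354], [0.0, 0.0, 0.0, 1.0]]}
{'clock': 0.1, 'q': [0.927, 0.105, 0.097, 1.564, 0.0, 1.353], 'qvel': [-0.0, -0.002, 0.001, 0.0, 0.001, 0.0], 'joint_torque': [0.008, -55.821, 50.472, 0.013, -0.0, -0.0], 'ee_pos': [0.248, 0.546, 0.231], 'tcp_rot': [[-0.911, 0.413, -0.001], [0.413, 0.911, -0.001], [0.0, -0.001, -1.0]], 'wrist_force': [-0.64, -0.83, 0.266], 'ft_torque': [0.017, -0.018, -0.01], 'width': 0.085}
```

View pics/scene0.png

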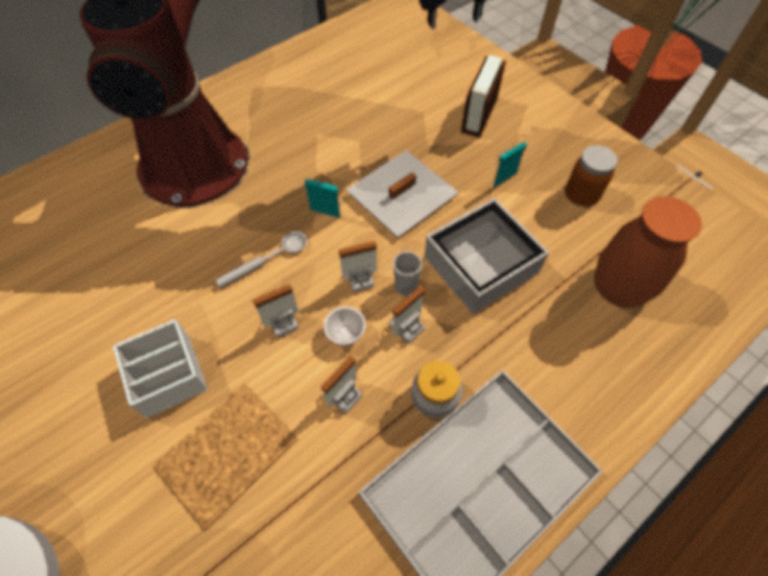

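View pics/top0.png

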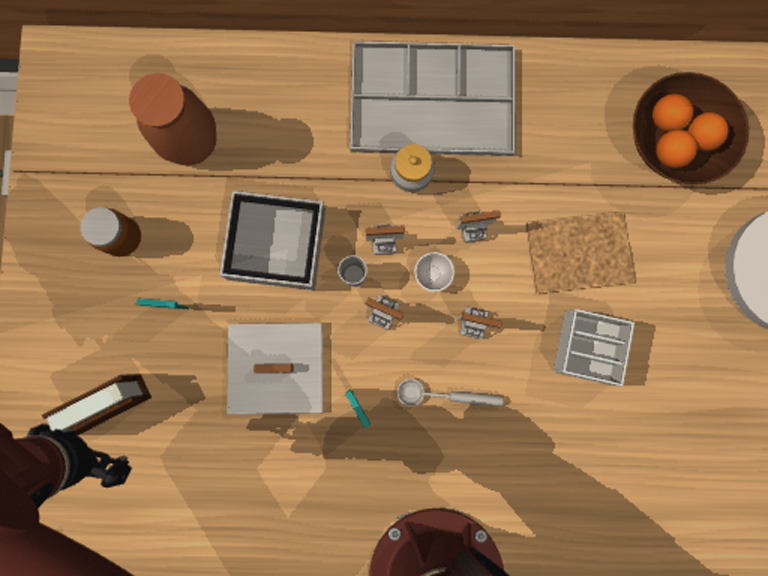

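Run:
```python
from h import *
for n,b,s in(('top',(220,90,370,240),5),('scene',(150,140,300,290),4),('top',(130,110,260,290),3.2),('scene',(60,180,230,360),4)):
    p=load(n)['pixels'][:,:,::-1][b[1]:b[3],b[0]:b[2]]
    p=cv2.resize(p,None,fx=s if s*(b[3]-b[1])<=600 else 600/(b[3]-b[1]),fy=s if s*(b[3]-b[1])<=600 else 600/(b[3]-b[1]),interpolation=cv2.INTER_CUBIC)
    print(n,b,p.shape); cv2.imwrite(f'pics/c_{n}_{b[0]}.png',p)
```

```text
top (220, 90, 370, 240) (600, 600, 3)
scene (150, 140, 300, 290) (600, 600, 3)
top (130, 110, 260, 290) (576, 416, 3)
scene (60, 180, 230, 360) (600, 567, 3)
```

View pics/c_top_220.png

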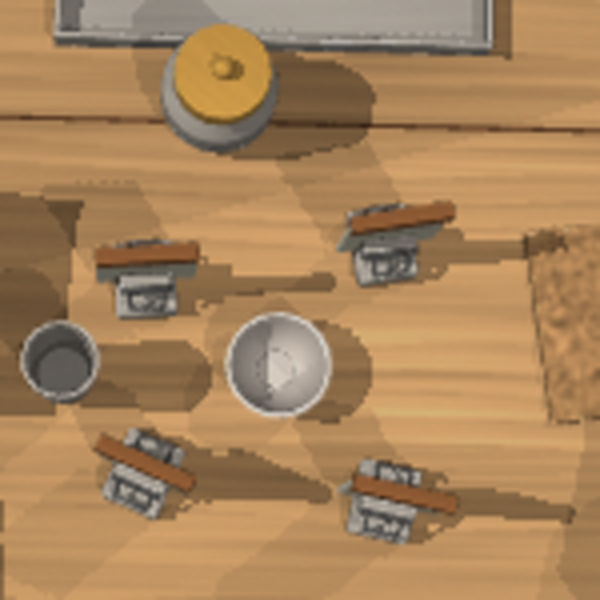

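View pics/c_scene_150.png

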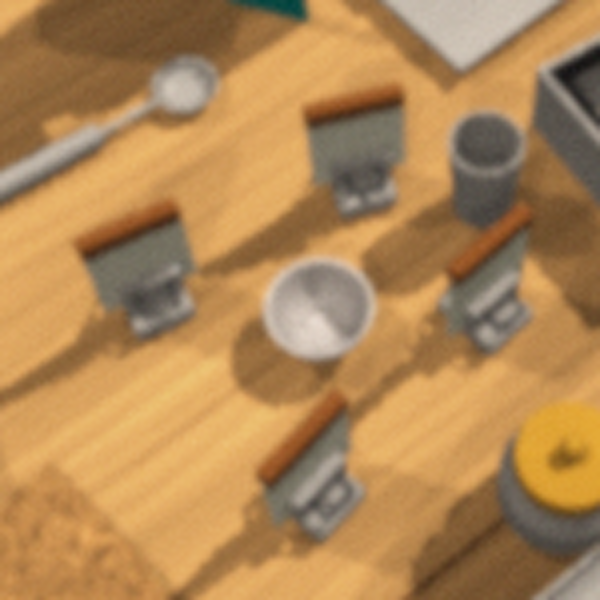

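View pics/c_top_130.png

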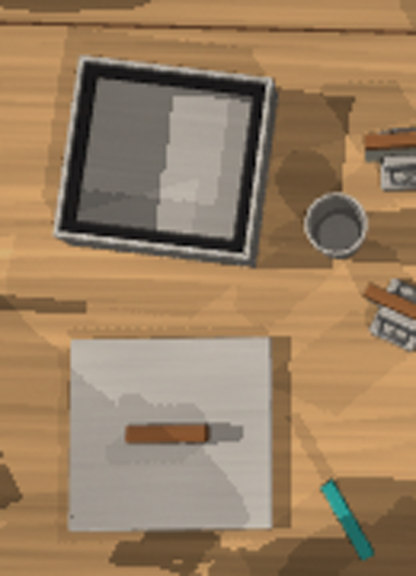

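```bash
cat >> h.py <<'E'
def rails(name,c=None,z=0.107):
    c=c or load(name); p=c['pixels']; hsv=cv2.cvtColor(np.ascontiguousarray(p),cv2.COLOR_RGB2HSV).astype(int)
    m=((hsv[...,0]<=12)&(hsv[...,1]>140)&(hsv[...,2]>70)).astype(np.uint8)
    n,l,st,ce=cv2.connectedComponentsWithStats(m)
    out=[]
    for i in range(1,n):
        if 30<st[i,4]<900 :
            ys,xs=np.nonzero(l==i); P=np.array([atz(c,u,v,z)[:2] for u,v in zip(xs,ys)])
            mu=P.mean(0); w,V=np.linalg.eigh(np.cov(P.T)); d=V[:,1]*np.sign(V[1,1])
            t=(P-mu)@d
            out.append((np.round(ce[i],1).tolist(),int(st[i,4]),np.round(mu*1000,1).tolist(),'ang from y deg',round(float(np.degrees(np.arctan2(-d[0],d[1]))),1),'len',round(float(np.ptp(t)*1000)),'w', round(float(np.sqrt(12*w[0])*1000),1)))
    return out
E
python3 - <<'E'
from h import *
for n in('top','scene'):
    for r in rails(n): print(n,r)
E
```

```text
top ([488.3, 93.5], 147, [808.0, -522.5], 'ang from y deg', 71.9, 'len', 200, 'w', 73.8)
top ([431.0, 96.7], 89, [795.0, -365.1], 'ang from y deg', -65.7, 'len', 174, 'w', 50.1)
top ([61.1, 260.7], 84, [328.7, 612.5], 'ang from y deg', 28.7, 'len', 108, 'w', 5.4)
top ([66.2, 276.2], 73, [289.0, 596.3], 'ang from y deg', 28.4, 'len', 110, 'w', 5.0)
top ([275.9, 357.2], 868, [98.4, 46.9], 'ang from y deg', 29.5, 'len', 197, 'w', 58.8)
top ([326.5, 367.4], 95, [76.3, -82.2], 'ang from y deg', -45.8, 'len', 52, 'w', 21.5)
top ([12.4, 376.6], 402, [35.6, 714.9], 'ang from y deg', -16.4, 'len', 105, 'w', 33.9)
scene ([117.5, 4.7], 69, [-398.6, 205.5], 'ang from y deg', 67.8, 'len', 99, 'w', 26.3)
scene ([419.8, 31.6], 588, [436.9, 959.2], 'ang from y deg', 24.5, 'len', 240, 'w', 67.7)
scene ([449.7, 39.4], 854, [530.0, 1003.7], 'ang from y deg', 16.5, 'len', 215, 'w', 86.8)
scene ([147.5, 115.8], 444, [169.6, 8.6], 'ang from y deg', 30.7, 'len', 199, 'w', 60.9)
scene ([93.0, 117.0], 40, [70.8, -121.5], 'ang from y deg', 73.4, 'len', 89, 'w', 11.4)
scene ([393.9, 116.8], 115, [638.7, 571.8], 'ang from y deg', -66.4, 'len', 68, 'w', 35.8)
scene ([269.8, 120.7], 41, [417.4, 277.6], 'ang from y deg', 2.7, 'len', 44, 'w', 16.2)
scene ([112.6, 127.4], 47, [145.1, -94.9], 'ang from y deg', -47.6, 'len', 52, 'w', 23.3)
scene ([275.9, 196.7], 45, [623.4, 122.9], 'ang from y deg', 9.6, 'len', 42, 'w', 14.1)
scene ([182.7, 197.1], 55, [472.5, -63.6], 'ang from y deg', -10.8, 'len', 59, 'w', 10.2)
scene ([221.0, 254.5], 31, [659.6, -78.7], 'ang from y deg', 4.5, 'len', 33, 'w', 8.8)
scene ([484.1, 307.8], 429, [1115.1, 292.3], 'ang from y deg', -1.7, 'len', 230, 'w', 22.8)
scene ([452.5, 351.9], 262, [1123.7, 164.3], 'ang from y deg', 3.3, 'len', 96, 'w', 20.7)
scene ([427.3, 376.1], 63, [1118.2, 88.6], 'ang from y deg', 3.0, 'len', 43, 'w', 15.7)
```

View pics/c_scene_60.png

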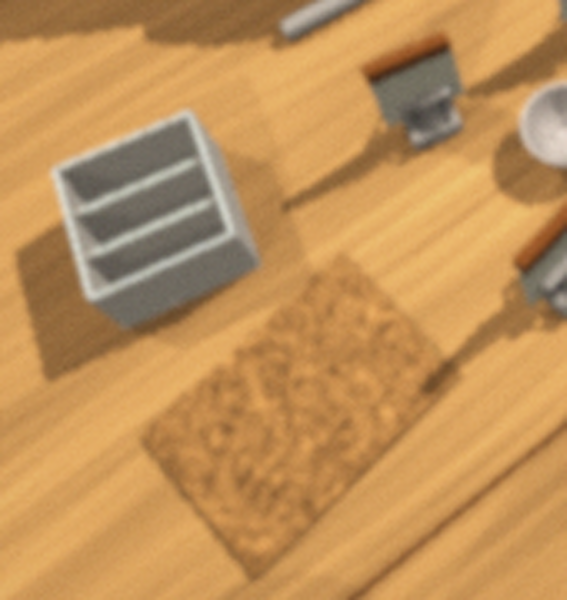

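Run:
```python
from h import *
def tiles(n,offs,w,h,s,fn):
    P=load(n)['pixels'][:,:,::-1]; T=[cv2.resize(P[y:y+h,x:x+w],None,fx=s,fy=s,interpolation=cv2.INTER_CUBIC) for x,y in offs]
    for t in T: t[:2]=0; t[:,:2]=0
    cv2.imwrite('pics/'+fn,np.vstack([np.hstack(T[:2]),np.hstack(T[2:])]))
tiles('top',[(240,145),(302,138),(240,195),(302,202)],36,28,10,'rt.png')
tiles('scene',[(222,158),(166,186),(258,190),(212,234)],36,28,10,'rs.png')
```

```text
(no output)
```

View pics/rt.png

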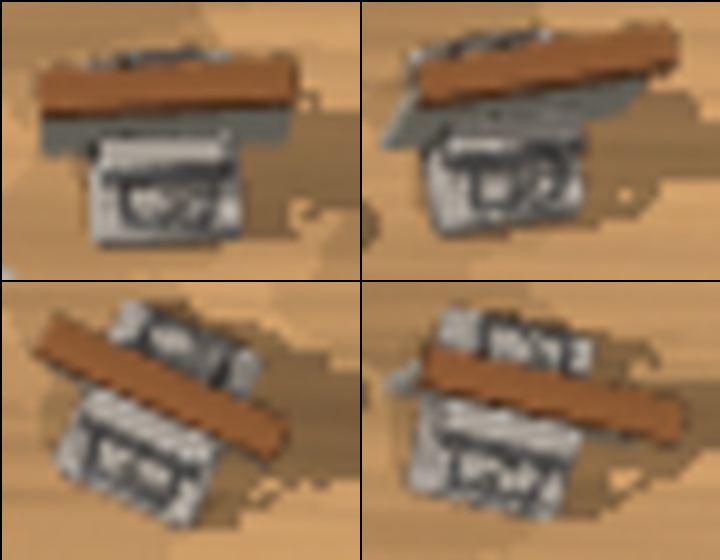

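View pics/rs.png

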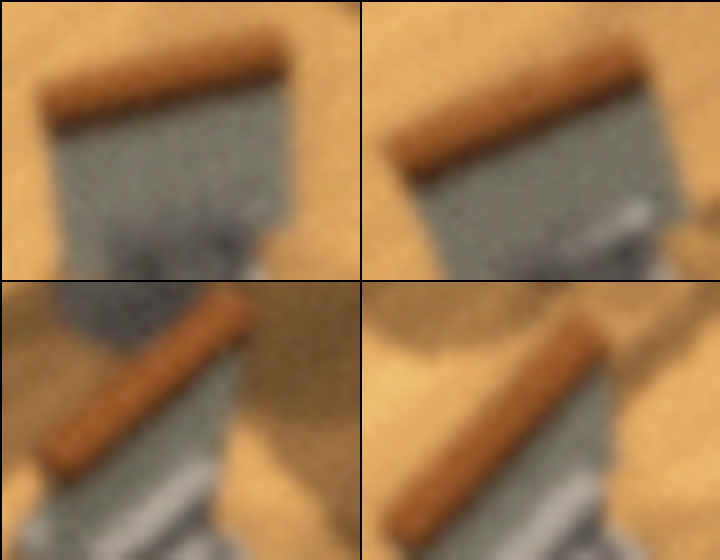

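Run:
```python
from h import *
t=load('top');s=load('scene')
R={'TL':((240,145),(40,93),(298,83)),'TR':((302,138),(58,85),(318,47)),'BL':((240,195),(46,52),(279,165)),'BR':((302,202),(64,88),(320,141))}
S={'TL':((258,190),(45,178),(232,28)),'TR':((212,234),(38,245),(225,45)),'BL':((222,158),(45,105),(285,60)),'BR':((166,186),(42,155),(275,60))}
f=lambda o,p:(o[0]+(p[0]+.5)/10-.5,o[1]+(p[1]+.5)/10-.5)
for k in R:
    o,a,b=R[k]; a,b=f(o,a),f(o,b); A,B=atz(t,*a,.109),atz(t,*b,.109); d=A-B
    so,sa,sb=S[k]; sa,sb=f(so,sa),f(so,sb)
    # top left end = +y end
    m=((a[0]+b[0])/2,(a[1]+b[1])/2); sm=((sa[0]+sb[0])/2,(sa[1]+sb[1])/2)
    p,e=tri(t,m,s,sm)
    print(k,np.round((A+B)/2*1000,1),'len',round(np.linalg.norm(d)*1000,1),'ang',round(np.degrees(np.arctan2(-d[0],d[1])),1),'tri',np.round(p*1000,1),round(e*1000,1))
    # clip predicted base corners
```

```text
TL [625.5 108.6 109. ] len 69.4 ang 3.7 tri [624.8 107.8 109.9] 2.0
TR [654.9 -63.  109. ] len 71.0 ang 9.8 tri [654.2 -62.9 111.6] 0.7
BL [485.5 107.2 109. ] len 68.6 ang -24.5 tri [485.4 106.9 106.6] 0.7
BR [469.4 -65.1 109. ] len 69.0 ang -10.4 tri [469.4 -65.3 108.7] 0.2
```

Run:
```python
from h import *
P=load('top')['pixels'][:,:,::-1]
for n,(x,y,w,h,s) in dict(tin=(142,122,78,76,7.5),lid=(145,208,78,74,7.5),stand=(365,200,65,65,9),mat=(345,135,85,65,9)).items():
    cv2.imwrite(f'pics/{n}.png',cv2.resize(P[y:y+h,x:x+w],None,fx=s,fy=s,interpolation=cv2.INTER_CUBIC))
```

```text
(no output)
```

View pics/tin.png

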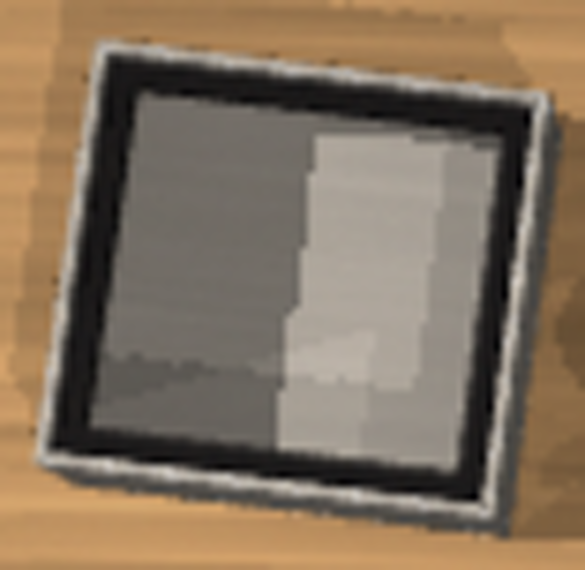

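View pics/lid.png

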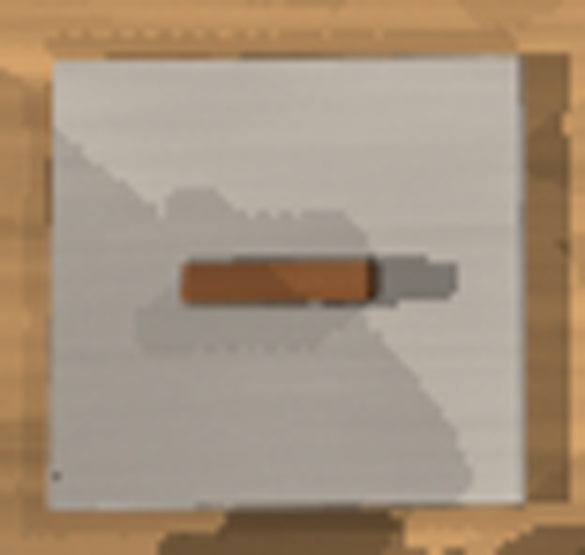

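View pics/stand.png

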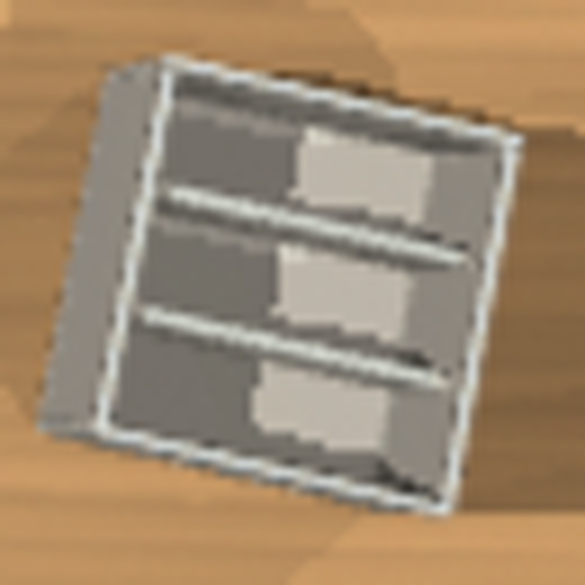

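View pics/mat.png

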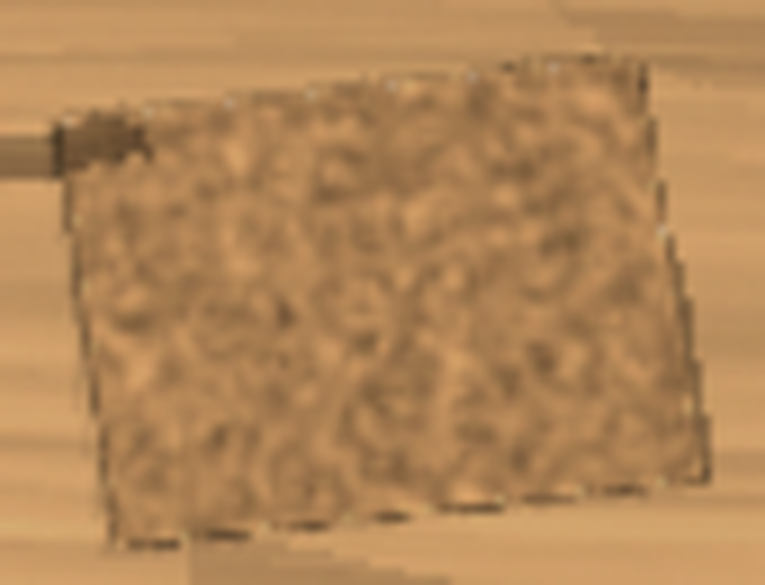

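Run:
```python
from h import *
t=load('top')
Q=dict(tin=(142,122,7.5,.072,[(99,43),(552,97),(490,520),(40,462)]),
lid=(145,208,7.5,.018,[(53,58),(520,57),(525,502),(47,508)]),
handle=(145,208,7.5,.047,[(180,260),(374,260),(374,303),(180,303)]),
stand=(365,200,9,.07,[(168,57),(520,140),(450,515),(98,430)]),
mat=(345,135,9,.006,[(55,122),(645,62),(710,482),(110,545)]))
for k,(x,y,s,z,c) in Q.items():
    W=np.array([atz(t,x+(u+.5)/s-.5,y+(v+.5)/s-.5,z)[:2] for u,v in c])*1000
    yl=(W[0]+W[3]-W[1]-W[2])/2; xl=(W[0]+W[1]-W[2]-W[3])/2
    print(k,'c',np.round(W.mean(0),1),'Ly',round(np.linalg.norm(yl),1),'Lx',round(np.linalg.norm(xl),1),'ang_y',round(np.degrees(np.arctan2(-yl[0],yl[1])),1),'ang_x',round(np.degrees(np.arctan2(xl[1],xl[0])),1))
    print(np.round(W).tolist())
# bystanders
for n,z,u,v in (('tumbler',.085,352/1.5,267/1.5),('katori',.036,434/1.5,271/1.5),('ghee',.1,413/1.5,160/1.5)): print(n,np.round(atz(t,u,v,z)*1000))
```

```text
tin c [612.2 316.2] Ly 167.8 Lx 158.3 ang_y -5.8 ang_x -5.7
[[699.0, 393.0], [683.0, 224.0], [525.0, 241.0], [542.0, 407.0]]
lid c [376.2 309. ] Ly 177.1 Lx 166.5 ang_y 1.8 ang_x 2.3
[[457.0, 401.0], [462.0, 224.0], [296.0, 217.0], [290.0, 395.0]]
handle c [375.7 308.4] Ly 71.2 Lx 15.7 ang_y 1.4 ang_x 2.4
[[383.0, 344.0], [384.0, 273.0], [369.0, 273.0], [367.0, 344.0]]
stand c [ 427.6 -283.7] Ly 108.4 Lx 115.2 ang_y -12.1 ang_x -11.4
[[495.0, -242.0], [473.0, -348.0], [360.0, -325.0], [383.0, -220.0]]
mat c [ 610.8 -271.5] Ly 193.7 Lx 138.1 ang_y 7.3 ang_x 7.4
[[667.0, -167.0], [692.0, -358.0], [555.0, -377.0], [530.0, -184.0]]
tumbler [560. 166.  85.]
katori [563.  13.  36.]
ghee [758.  60. 100.]
```

```bash
cat >> h.py <<'E'
from scipy.spatial.transform import Rotation as Ro
def mv(x,y,z,a,flip=None):
    """a: angle (deg) of opening axis from world x; prints turn, shift from the measured pose"""
    s=ctrl.get_state(); R=np.array(s['tcp_rot']); best=[]
    for k in (a,a+180):
        r=np.radians(k); yv=np.array([np.cos(r),np.sin(r),0]); zv=np.array([0,0,-1.]); T=np.stack([np.cross(yv,zv),yv,zv],1)
        w=Ro.from_matrix(T@R.T).as_rotvec(); best.append((np.linalg.norm(w),w))
    best.sort(key=lambda b:b[0])
    for n,w in best: print('turn',np.round(w,3).tolist(),'shift',np.round(np.array([x,y,z])-np.array(s['ee_pos'])*1000,1).tolist())
    st(s)
def st(s=None):
    s=s or ctrl.get_state()
    print('t',round(s['clock'],2),'q',np.round(s['q'],2).tolist(),'p',np.round(np.array(s['ee_pos'])*1000,1).tolist(),'F',np.round(s['wrist_force'],2).tolist(),'w',round(s['width']*1000,1),'yaw',round(float(np.degrees(np.arctan2(s['tcp_rot'][1][1],s['tcp_rot'][0][1]))),1))
E
python3 -c "
from h import *
mv(485.5,107.2,200,-24.5)"
```

```text
turn [0.001, 0.0, 1.569] shift [237.9, -439.0, -30.6]
turn [0.0, -0.001, -1.573] shift [237.9, -439.0, -30.6]
t 0.1 q [0.93, 0.1, 0.1, 1.56, 0.0, 1.35] p [247.6, 546.2, 230.6] F [-0.64, -0.83, 0.27] w 85.0 yaw 65.6
```

>>> arm_command(targets=[[[0,0,-0.15],[24,-44,-3],60],[[0,0,-0.3],[48,-88,-6],45],[[0,0,-0.45],[72,-132,-9],45],[[0,0,-0.6],[96,-176,-12],45],[[0,0,-0.75],[119,-220,-15],45],[[0,0,-0.9],[143,-264,-18],45],[[0,0,-1.05],[167,-308,-21],45],[[0,0,-1.2],[190,-352,-24],45],[[0,0,-1.35],[214,-396,-27],45],[[0,0,-1.49],[238,-439,-30],45]], force=40)

```text
clock: 1.1
ee_pos: [0.4861, 0.1057, 0.2011]
tcp_rot: [[0.344, 0.939, 0.0], [0.939, -0.344, 0.0], [0.0, 0.0, -1.0]]
wrist_force: [0.6, 1.2, -0.1]
width: 0.0452
```

```bash
python3 -c "
from h import *
mv(485.5,107.2,84,-24.5)"
```

```text
turn [-0.0, 0.0, -0.076] shift [-0.6, 1.5, -117.1]
turn [-0.0, -0.0, 3.065] shift [-0.6, 1.5, -117.1]
t 1.1 q [-0.05, -0.21, -0.27, 1.52, 0.0, 1.87] p [486.1, 105.7, 201.1] F [0.57, 1.2, -0.14] w 45.2 yaw -20.1
```

>>> arm_command(targets=[[[0,0,-0.076],[0,0,-30],45],[[0,0,-0.076],[0,0,-60],45],[[0,0,-0.076],[0,0,-90],45],[[0,0,-0.076],[0,0,-105],45],[[0,0,-0.076],[0,0,-116],45],[[0,0,-0.076],[0,0,-116],45]])

```text
clock: 1.7
ee_pos: [0.4851, 0.1078, 0.0845]
tcp_rot: [[0.408, 0.913, -0.001], [0.913, -0.408, 0.0], [-0.001, -0.001, -1.0]]
wrist_force: [-0.1, 0.1, 0.1]
width: 0.0452
```

```bash
python3 -c "
from h import *
mv(485.5,107.2,84,-24.5)
cap('scene','s1.png',(180,120,300,240),5);cap('top','t1.png',(220,170,300,240),7.5)"
```

```text
turn [-0.0, -0.001, -0.007] shift [0.4, -0.6, -0.5]
turn [0.002, -0.0, 3.135] shift [0.4, -0.6, -0.5]
t 1.7 q [-0.05, -0.19, -0.45, 1.31, -0.0, 1.95] p [485.1, 107.8, 84.5] F [-0.09, 0.11, 0.15] w 45.2 yaw -24.1
```

View pics/s1.png

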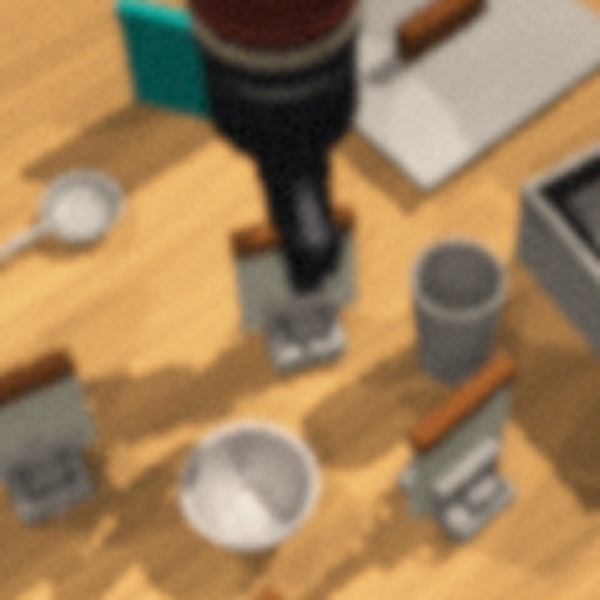

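Fingers straddle the BL rail (crop ~ (300,230)). Close and pull up slowly.

>>> arm_command(targets=[[[0,0,0],[0,0,0],25],[[0,0,0],[0,0,0],8],[[0,0,0],[0,0,0],8],[[0,0,0],[0,0,0],8],[[0,0,0],[0,0,0],8],[[0,0,0],[0,0,0],8]], force=40)

```text
clock: 2.4
ee_pos: [0.486, 0.108, 0.0864]
tcp_rot: [[0.408, 0.913, 0.001], [0.913, -0.408, 0.0], [0.001, 0.001, -1.0]]
wrist_force: [-2.7, 0.9, 6.3]
width: 0.0111
```

>>> arm_command(targets=[[[0,0,0],[0,0,2],8],[[0,0,0],[0,0,4],8],[[0,0,0],[0,0,7],8],[[0,0,0],[0,0,10],8],[[0,0,0],[0,0,14],8],[[0,0,0],[0,0,18],8],[[0,0,0],[0,0,22],8],[[0,0,0],[0,0,24],8],[[0,0,0],[0,0,25],8],[[0,0,0],[0,0,25],8]])

```text
clock: 3.4
ee_pos: [0.4859, 0.1077, 0.1105]
tcp_rot: [[0.409, 0.913, 0.0], [0.913, -0.409, -0.0], [0.0, 0.0, -1.0]]
wrist_force: [0.5, -0.2, 0.2]
width: 0.0113
```

```bash
python3 -c "
from h import *
mv(485.5,107.2,84,-24.5)
cap('scene','s2.png',(180,120,300,240),5)"
```

```text
turn [0.0, 0.0, -0.007] shift [-0.4, -0.5, -26.5]
turn [-0.001, 0.0, 3.135] shift [-0.4, -0.5, -26.5]
t 3.4 q [-0.05, -0.2, -0.42, 1.35, -0.0, 1.95] p [485.9, 107.7, 110.5] F [0.49, -0.23, 0.22] w 11.3 yaw -24.1
```

View pics/s2.png

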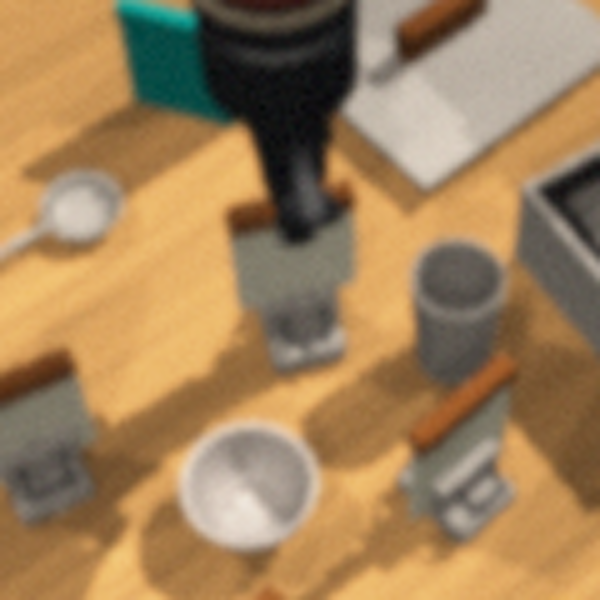

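>>> arm_command(targets=[[[0,0,0],[0,0,8],8],[[0,0,0],[0,0,20],8],[[0,0,0],[0,0,40],8],[[0,0,0],[0,0,65],8],[[0,0,0],[0,0,90],8],[[0,0,0],[0,0,100],8],[[0,0,0],[0,0,100],8]])

```text
clock: 4.15
ee_pos: [0.4866, 0.1077, 0.2122]
tcp_rot: [[0.409, 0.913, 0.003], [0.913, -0.409, -0.0], [0.001, 0.003, -1.0]]
wrist_force: [-0.0, -0.5, -0.6]
width: 0.0112
```

>>> arm_command(targets=[[[0,0,0.02],[0,-20,0],8],[[0,0,0.05],[-2,-60,0],8],[[0,0,0.1],[-4,-105,0],8],[[0,0,0.14],[-7,-150,0],8],[[0,0,0.18],[-10,-195,0],8],[[0,0,0.21],[-12,-240,0],8],[[0,0,0.21],[-15,-285,0],8],[[0,0,0.21],[-18,-330,0],8],[[0,0,0.21],[-20,-375,0],8],[[0,0,0.21],[-20,-398,0],8]])

```text
clock: 5.15
ee_pos: [0.4645, -0.2932, 0.2085]
tcp_rot: [[0.212, 0.977, -0.002], [0.977, -0.212, 0.001], [0.001, -0.002, -1.0]]
wrist_force: [-0.7, 0.2, -0.7]
width: 0.0113
```

>>> arm_command(targets=[[[0,0,0],[0,0,0],8],[[0,0,0],[0,0,0],8]])

```text
clock: 5.35
ee_pos: [0.4651, -0.29, 0.209]
tcp_rot: [[0.21, 0.978, -0.001], [0.978, -0.21, 0.002], [0.002, -0.002, -1.0]]
wrist_force: [-0.0, 0.2, -0.5]
width: 0.011
```

```bash
python3 -c "
from h import *
mv(465,-291,80,-11.7)
cap('scene','s3.png',(60,130,210,300),3.5)
cap('top','t3.png',(330,140,470,280),4)"
```

```text
turn [-0.002, -0.001, 0.008] shift [-0.1, -1.0, -129.0]
turn [-0.002, 0.003, -3.134] shift [-0.1, -1.0, -129.0]
t 5.35 q [-0.8, -0.05, -0.1, 1.52, 0.0, 0.99] p [465.1, -290.0, 209.0] F [-0.03, 0.22, -0.45] w 11.0 yaw -12.1
```

View pics/s3.png

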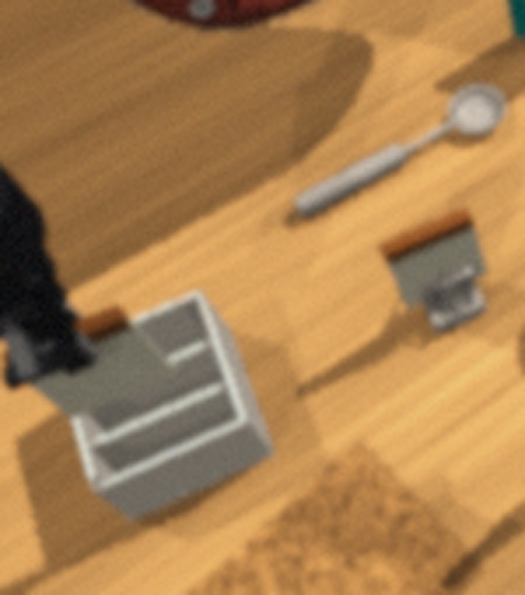

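View pics/t3.png

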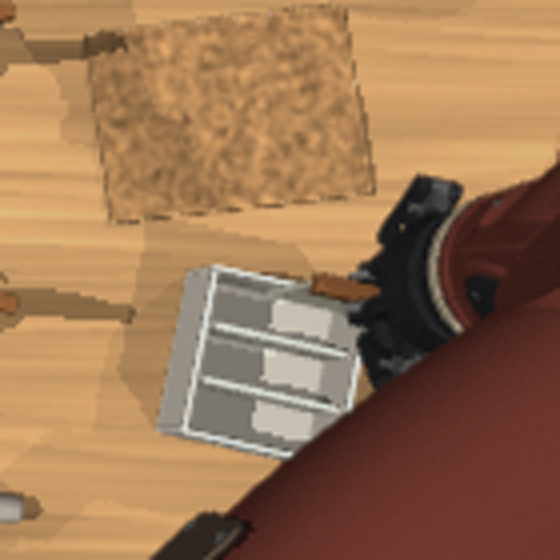

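>>> arm_command(targets=[[[0,0,0],[0,0,-25],8],[[0,0,0],[0,0,-50],8],[[0,0,0],[0,0,-70],8],[[0,0,0],[0,0,-85],8],[[0,0,0],[0,0,-100],8],[[0,0,0],[0,0,-112],8],[[0,0,0],[0,0,-122],8],[[0,0,0],[0,0,-128],8],[[0,0,0],[0,0,-128],8]])

```text
clock: 6.35
ee_pos: [0.4654, -0.29, 0.0816]
tcp_rot: [[0.209, 0.978, -0.001], [0.978, -0.209, 0.001], [0.001, -0.001, -1.0]]
wrist_force: [-0.8, -0.2, -1.1]
width: 0.0112
```

```bash
python3 -c "
from h import *
mv(465,-291,80,-11.7)
cap('scene','s4.png',(60,180,160,290),5)"
```

```text
turn [-0.001, -0.001, 0.007] shift [-0.4, -1.0, -1.6]
turn [-0.001, 0.001, -3.135] shift [-0.4, -1.0, -1.6]
t 6.35 q [-0.8, -0.02, -0.31, 1.29, 0.0, 0.99] p [465.4, -290.0, 81.6] F [-0.76, -0.22, -1.05] w 11.2 yaw -12.1
```

View pics/s4.png

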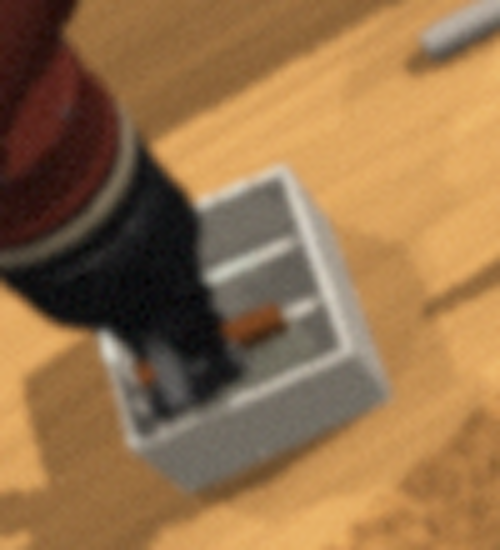

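Card is in the +x slot. Release and retreat.

>>> arm_command(targets=[[[0,0,0],[0,0,0],20],[[0,0,0],[0,0,0],32],[[0,0,0],[0,0,0],32],[[0,0,0],[0,0,5],32],[[0,0,0],[0,0,30],40],[[0,0,0],[0,0,70],40],[[0,0,0],[0,0,115],60],[[0,0,0],[0,0,120],70]])

```text
clock: 7.2
ee_pos: [0.4675, -0.2921, 0.2091]
tcp_rot: [[0.209, 0.978, 0.006], [0.978, -0.209, -0.006], [-0.005, 0.007, -1.0]]
wrist_force: [0.2, -0.9, -0.2]
width: 0.0678
```

```bash
python3 -c "
from h import *
mv(469.4,-65.1,200,-10.4)
cap('scene','s5.png',(60,180,160,290),5)"
```

```text
turn [0.006, 0.006, 0.029] shift [1.9, 227.0, -9.1]
turn [0.01, -0.01, -3.112] shift [1.9, 227.0, -9.1]
t 7.2 q [-0.8, -0.06, -0.11, 1.51, 0.0, 0.99] p [467.5, -292.1, 209.1] F [0.23, -0.86, -0.18] w 67.8 yaw -12.1
```

View pics/s5.png

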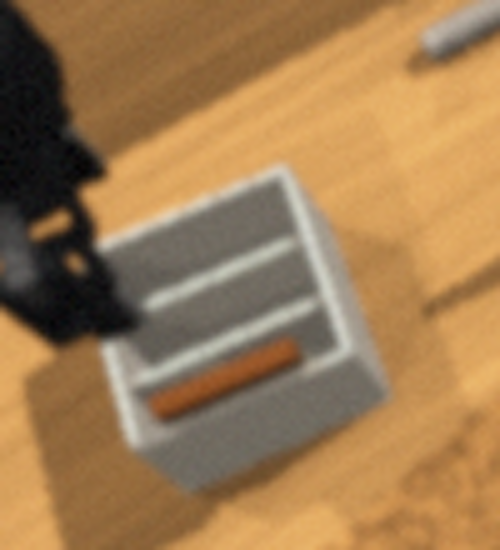

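>>> arm_command(targets=[[[0,0,0.02],[1,40,0],45],[[0,0,0.03],[2,85,0],45],[[0,0,0.03],[3,130,0],45],[[0,0,0.03],[4,175,0],45],[[0,0,0.03],[4,215,0],45],[[0,0,0.03],[4,226,0],45],[[0,0,0.03],[4,226,0],45]])

```text
clock: 7.95
ee_pos: [0.4695, -0.0631, 0.2019]
tcp_rot: [[0.177, 0.984, -0.0], [0.984, -0.177, 0.0], [0.0, -0.0, -1.0]]
wrist_force: [0.3, -0.8, 0.1]
width: 0.0449
```

```bash
python3 -c "
from h import *
mv(469.4,-65.1,85,-10.4)
cap('scene','s6.png',(150,150,250,250),5)
"
```

```text
turn [-0.0, -0.0, -0.003] shift [-0.1, -2.0, -116.9]
turn [0.0, -0.0, 3.138] shift [-0.1, -2.0, -116.9]
t 7.95 q [-0.41, -0.29, -0.33, 1.53, -0.0, 1.34] p [469.5, -63.1, 201.9] F [0.33, -0.83, 0.11] w 44.9 yaw -10.2
```

View pics/s6.png

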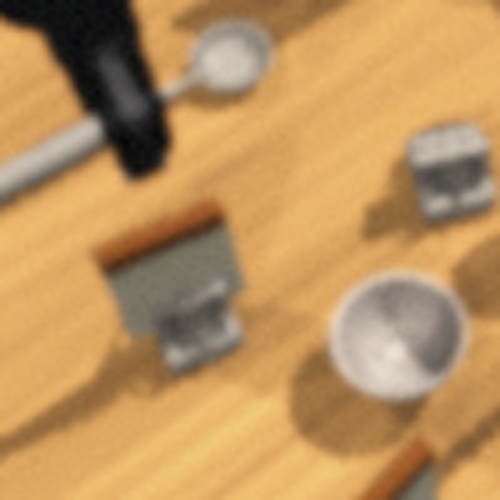

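>>> arm_command(targets=[[[0,0,0],[0,-1,-30],45],[[0,0,0],[0,-1,-60],45],[[0,0,0],[0,-1,-90],45],[[0,0,0],[0,-1,-105],45],[[0,0,0],[0,-1,-115],45],[[0,0,0],[0,-1,-115],45],[[0,0,0],[0,-1,-115],25],[[0,0,0],[0,-1,-115],8],[[0,0,0],[0,-1,-115],8],[[0,0,0],[0,-1,-115],8]])

```text
clock: 9.0
ee_pos: [0.4701, -0.0656, 0.0886]
tcp_rot: [[0.18, 0.984, 0.001], [0.984, -0.18, -0.001], [-0.001, 0.001, -1.0]]
wrist_force: [-2.6, 0.0, 7.1]
width: 0.0112
```

>>> arm_command(targets=[[[0,0,0],[0,0,0],8],[[0,0,0],[0,0,0],8],[[0,0,0],[0,0,2],8],[[0,0,0],[0,0,4],8],[[0,0,0],[0,0,7],8],[[0,0,0],[0,0,10],8],[[0,0,0],[0,0,14],8],[[0,0,0],[0,0,18],8],[[0,0,0],[0,0,20],8],[[0,0,0],[0,0,20],8]])

```text
clock: 10.0
ee_pos: [0.4699, -0.0654, 0.1078]
tcp_rot: [[0.18, 0.984, 0.001], [0.984, -0.18, -0.0], [-0.0, 0.001, -1.0]]
wrist_force: [0.6, -0.4, -3.4]
width: 0.0109
```

```bash
python3 -c "
from h import *
st()
cap('scene','s7.png',(150,150,250,250),5)
"
```

```text
t 10.0 q [-0.41, -0.28, -0.49, 1.36, 0.0, 1.34] p [469.9, -65.4, 107.8] F [0.57, -0.37, -3.4] w 10.9 yaw -10.4
```

View pics/s7.png

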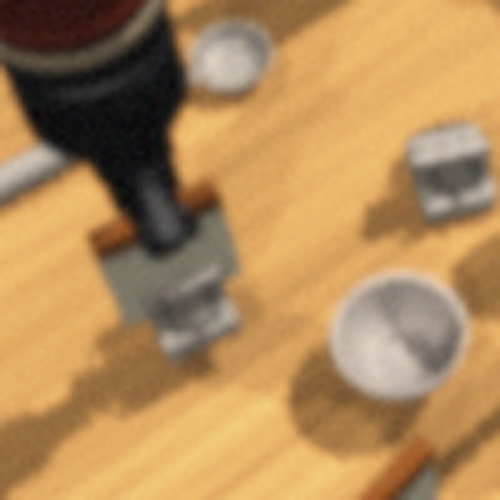

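>>> arm_command(targets=[[[0,0,0],[0,0,5],8],[[0,0,0],[0,0,15],8],[[0,0,0],[0,0,30],8],[[0,0,0],[0,0,48],8],[[0,0,0],[0,0,65],8],[[0,0,0],[0,0,72],8],[[0,0,0],[0,0,75],8]])

```text
clock: 10.75
ee_pos: [0.4703, -0.0656, 0.1838]
tcp_rot: [[0.18, 0.984, 0.002], [0.984, -0.18, -0.001], [-0.001, 0.002, -1.0]]
wrist_force: [-0.5, -0.1, -3.3]
width: 0.0114
```

>>> arm_command(targets=[[[0,0,0.02],[6,-10,0],8],[[0,0,0.06],[18,-31,0],8],[[0,0,0.1],[36,-62,0],8],[[0,0,0.14],[54,-93,0],8],[[0,0,0.18],[72,-124,0],8],[[0,0,0.22],[90,-155,0],8],[[0,0,0.26],[108,-186,0],8],[[0,0,0.29],[124,-214,0],8],[[0,0,0.31],[137,-236,0],8],[[0,0,0.31],[144,-248,0],8]])

```text
clock: 11.75
ee_pos: [0.6139, -0.315, 0.1807]
tcp_rot: [[-0.128, 0.992, -0.001], [0.992, 0.128, 0.001], [0.001, -0.001, -1.0]]
wrist_force: [-0.5, -0.3, -2.5]
width: 0.011
```

>>> arm_command(targets=[[[0,0,0],[3,-5,0],8],[[0,0,0],[3,-5,0],8],[[0,0,0],[3,-5,0],8]])

```text
clock: 12.05
ee_pos: [0.6164, -0.3175, 0.1821]
tcp_rot: [[-0.129, 0.992, -0.001], [0.992, 0.129, 0.001], [0.001, -0.0, -1.0]]
wrist_force: [-0.7, 0.2, -3.7]
width: 0.0111
```

```bash
python3 -c "
from h import *
mv(616.8,-318.1,95,7.35)
cap('scene','s8.png',(50,200,200,360),4)
cap('top','t8.png',(330,120,450,220),5)
"
```

```text
turn [-0.001, -0.001, -0.001] shift [0.4, -0.6, -87.1]
turn [0.001, -0.001, 3.141] shift [0.4, -0.6, -87.1]
t 12.05 q [-0.66, 0.39, 0.34, 1.52, 0.0, 0.78] p [616.4, -317.5, 182.1] F [-0.67, 0.25, -3.75] w 11.1 yaw 7.4
```

View pics/s8.png

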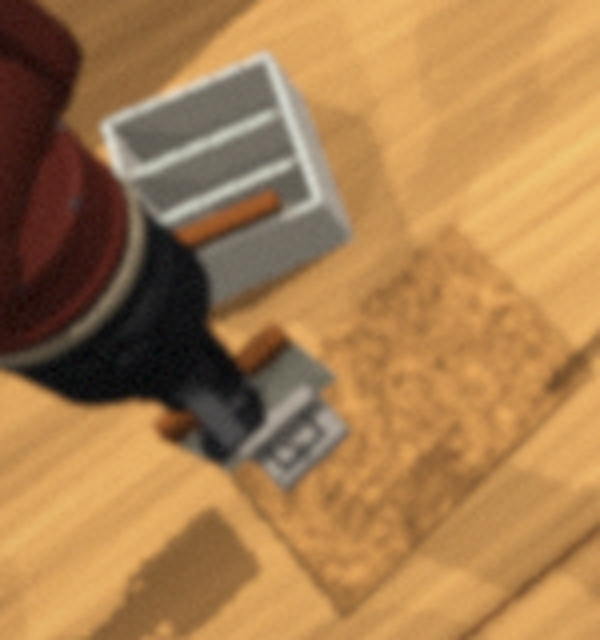

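View pics/t8.png

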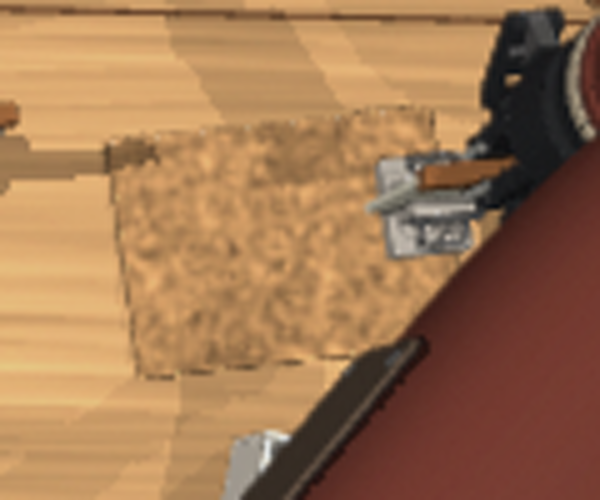

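>>> arm_command(targets=[[[0,0,0],[0,0,-20],8],[[0,0,0],[0,0,-40],8],[[0,0,0],[0,0,-60],8],[[0,0,0],[0,0,-73],8],[[0,0,0],[0,0,-80],8],[[0,0,0],[0,0,-82],8],[[0,0,0],[0,0,-84],8],[[0,0,0],[0,0,-84],8]])

```text
clock: 12.95
ee_pos: [0.617, -0.3186, 0.0991]
tcp_rot: [[-0.129, 0.992, 0.001], [0.992, 0.129, -0.001], [-0.001, 0.001, -1.0]]
wrist_force: [0.2, -0.3, -3.4]
width: 0.0111
```

>>> arm_command(targets=[[[0,0,0],[0,0,-1],8],[[0,0,0],[0,0,-2],8],[[0,0,0],[0,0,-2],8]])

```text
clock: 13.25
ee_pos: [0.6167, -0.3183, 0.0964]
tcp_rot: [[-0.129, 0.992, 0.0], [0.992, 0.129, -0.0], [-0.0, 0.0, -1.0]]
wrist_force: [0.3, -0.9, -4.9]
width: 0.0115
```

>>> arm_command(targets=[[[0,0,0],[0,0,-1],8],[[0,0,0],[0,0,-2],8],[[0,0,0],[0,0,-2],8]])

```text
clock: 13.55
ee_pos: [0.6168, -0.3185, 0.0947]
tcp_rot: [[-0.129, 0.992, 0.0], [0.992, 0.129, -0.0], [-0.0, 0.0, -1.0]]
wrist_force: [-1.3, 0.1, -0.6]
width: 0.0107
```

```bash
python3 -c "
from h import *
st()"
```

```text
t 13.55 q [-0.66, 0.41, 0.2, 1.36, -0.0, 0.78] p [616.8, -318.5, 94.7] F [-1.3, 0.08, -0.56] w 10.7 yaw 7.4
```

>>> arm_command(targets=[[[0,0,0],[0,0,-1],8],[[0,0,0],[0,0,-1],8]])

```text
clock: 13.75
ee_pos: [0.6169, -0.3187, 0.0946]
tcp_rot: [[-0.129, 0.992, 0.001], [0.992, 0.129, -0.001], [-0.001, 0.001, -1.0]]
wrist_force: [-1.8, 0.8, 4.9]
width: 0.0115
```

>>> arm_command(targets=[[[0,0,0],[0,0,0],18],[[0,0,0],[0,0,0],26],[[0,0,0],[0,0,0],32],[[0,0,0],[0,0,0],36],[[0,0,0],[0,0,20],40],[[0,0,0],[0,0,50],40],[[0,0,0],[0,0,90],45],[[0,0,0],[0,0,110],45]])

```text
clock: 14.55
ee_pos: [0.6175, -0.3188, 0.2072]
tcp_rot: [[-0.129, 0.992, 0.003], [0.992, 0.129, -0.002], [-0.003, 0.003, -1.0]]
wrist_force: [2.0, -0.6, 0.8]
width: 0.0445
```

```bash
python3 -c "
from h import *
mv(654.9,-63,200,9.8)
cap('scene','s9.png',(50,200,200,360),4)
"
```

```text
turn [0.002, 0.003, 0.042] shift [37.4, 255.8, -7.2]
turn [0.005, -0.004, -3.1] shift [37.4, 255.8, -7.2]
t 14.55 q [-0.66, 0.4, 0.39, 1.56, 0.0, 0.78] p [617.5, -318.8, 207.2] F [1.98, -0.56, 0.82] w 44.5 yaw 7.4
```

View pics/s9.png

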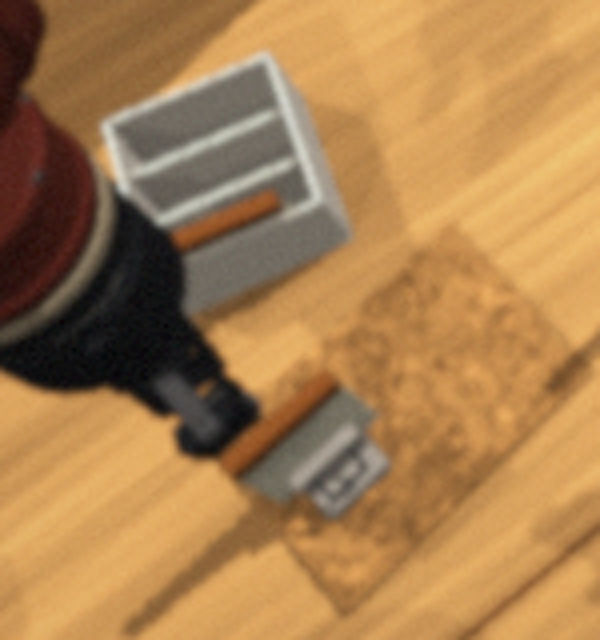

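>>> arm_command(targets=[[[0,0,0.04],[5,35,0],45],[[0,0,0.04],[12,80,0],45],[[0,0,0.04],[19,125,0],45],[[0,0,0.04],[25,170,0],45],[[0,0,0.04],[32,215,0],45],[[0,0,0.04],[38,250,0],45],[[0,0,0.04],[38,255,0],45],[[0,0,0.04],[38,255,0],45]])

```text
clock: 15.4
ee_pos: [0.6547, -0.0623, 0.2031]
tcp_rot: [[-0.17, 0.985, -0.0], [0.985, 0.17, -0.0], [-0.0, -0.0, -1.0]]
wrist_force: [-0.1, -0.3, 0.8]
width: 0.0452
```

```bash
python3 -c "
from h import *
mv(654.9,-63,85,9.8)
"
```

```text
turn [0.0, -0.0, -0.0] shift [0.2, -0.7, -118.1]
turn [0.0, 0.0, 3.142] shift [0.2, -0.7, -118.1]
t 15.4 q [-0.29, 0.28, 0.24, 1.53, -0.0, 1.11] p [654.7, -62.3, 203.1] F [-0.13, -0.3, 0.83] w 45.2 yaw 9.8
```

>>> arm_command(targets=[[[0,0,0],[0,0,-30],45],[[0,0,0],[0,0,-60],45],[[0,0,0],[0,0,-90],45],[[0,0,0],[0,0,-107],45],[[0,0,0],[0,0,-117],45],[[0,0,0],[0,0,-117],45],[[0,0,0],[0,0,-117],25],[[0,0,0],[0,0,-117],8],[[0,0,0],[0,0,-117],8],[[0,0,0],[0,0,-117],8]])

```text
clock: 16.4
ee_pos: [0.6553, -0.0637, 0.0881]
tcp_rot: [[-0.168, 0.986, 0.002], [0.986, 0.168, -0.001], [-0.001, 0.002, -1.0]]
wrist_force: [-2.7, -1.1, 6.7]
width: 0.0117
```

>>> arm_command(targets=[[[0,0,0],[0,0,0],8],[[0,0,0],[0,0,0],8],[[0,0,0],[0,0,2],8],[[0,0,0],[0,0,4],8],[[0,0,0],[0,0,7],8],[[0,0,0],[0,0,10],8],[[0,0,0],[0,0,14],8],[[0,0,0],[0,0,18],8],[[0,0,0],[0,0,20],8],[[0,0,0],[0,0,20],8]])

```text
clock: 17.4
ee_pos: [0.655, -0.0634, 0.1069]
tcp_rot: [[-0.168, 0.986, 0.001], [0.986, 0.168, -0.0], [-0.0, 0.001, -1.0]]
wrist_force: [-0.2, 1.0, -4.1]
width: 0.0114
```

```bash
python3 -c "
from h import *
st()
cap('scene','s10.png',(180,200,300,320),5)
"
```

```text
t 17.4 q [-0.29, 0.29, 0.08, 1.36, 0.0, 1.11] p [655.0, -63.4, 106.9] F [-0.24, 0.97, -4.06] w 11.4 yaw 9.7
```

View pics/s10.png

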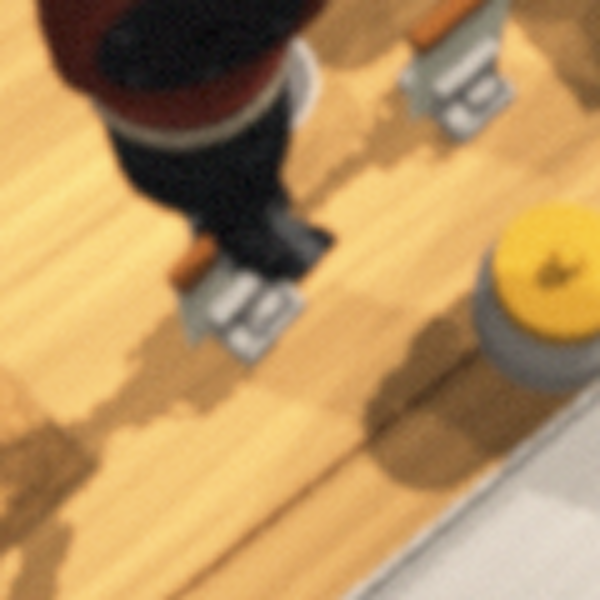

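>>> arm_command(targets=[[[0,0,0],[0,0,5],8],[[0,0,0],[0,0,15],8],[[0,0,0],[0,0,30],8],[[0,0,0],[-2,-6,40],8],[[0,0,0],[-6,-20,45],8],[[0,0,-0.04],[-14,-45,45],8],[[0,0,-0.04],[-23,-75,45],8],[[0,0,-0.04],[-33,-105,45],8],[[0,0,-0.04],[-42,-135,45],8],[[0,0,-0.04],[-48,-155,45],8]])

```text
clock: 18.45
ee_pos: [0.6055, -0.2215, 0.1517]
tcp_rot: [[-0.127, 0.992, 0.0], [0.992, 0.127, -0.001], [-0.001, -0.0, -1.0]]
wrist_force: [0.1, 0.8, -4.2]
width: 0.0108
```

>>> arm_command(targets=[[[0,0,0],[-2,-7,0],8],[[0,0,0],[-2,-7,-10],8],[[0,0,0],[-2,-7,-25],8],[[0,0,0],[-2,-7,-40],8],[[0,0,0],[-2,-7,-48],8],[[0,0,0],[-2,-7,-52],8],[[0,0,0],[-2,-7,-52],8]])

```text
clock: 19.15
ee_pos: [0.6044, -0.2246, 0.0984]
tcp_rot: [[-0.129, 0.992, -0.001], [0.992, 0.129, 0.001], [0.001, -0.001, -1.0]]
wrist_force: [-0.3, 0.6, -3.8]
width: 0.0109
```

```bash
python3 -c "
from h import *
mv(604.8,-224.9,95,7.35)
"
```

```text
turn [-0.001, -0.001, -0.001] shift [0.4, -0.3, -3.4]
turn [0.002, -0.001, 3.14] shift [0.4, -0.3, -3.4]
t 19.15 q [-0.56, 0.26, 0.03, 1.34, 0.0, 0.88] p [604.4, -224.6, 98.4] F [-0.33, 0.56, -3.84] w 10.9 yaw 7.4
```

>>> arm_command(targets=[[[0,0,0],[0,0,-1],8],[[0,0,0],[0,0,-2],8],[[0,0,0],[0,0,-3],8],[[0,0,0],[0,0,-4],8],[[0,0,0],[0,0,-4],8]])

```text
clock: 19.65
ee_pos: [0.6047, -0.2253, 0.0953]
tcp_rot: [[-0.129, 0.992, 0.0], [0.992, 0.129, -0.0], [-0.0, 0.0, -1.0]]
wrist_force: [-0.0, -0.4, -3.8]
width: 0.0114
```

>>> arm_command(targets=[[[0,0,0],[0,0,-1],8],[[0,0,0],[0,0,-1],8],[[0,0,0],[0,0,-2],8],[[0,0,0],[0,0,-2],8]])

```text
clock: 20.05
ee_pos: [0.6048, -0.2254, 0.0941]
tcp_rot: [[-0.129, 0.992, 0.001], [0.992, 0.129, -0.0], [-0.001, 0.001, -1.0]]
wrist_force: [-2.5, 1.5, 3.2]
width: 0.0115
```

Landed. Release and go up.

>>> arm_command(targets=[[[0,0,0],[0,0,0],18],[[0,0,0],[0,0,0],26],[[0,0,0],[0,0,0],32],[[0,0,0],[0,0,0],36],[[0,0,0],[0,0,20],40],[[0,0,0],[0,0,50],40],[[0,0,0],[0,0,90],45],[[0,0,0],[0,0,110],45]])

```text
clock: 20.85
ee_pos: [0.6056, -0.2258, 0.2071]
tcp_rot: [[-0.129, 0.992, 0.003], [0.992, 0.129, -0.002], [-0.002, 0.003, -1.0]]
wrist_force: [0.6, -0.9, -0.0]
width: 0.0449
```

```bash
python3 -c "
from h import *
mv(625.5,108.6,200,3.7)
cap('scene','s11.png',(50,200,200,360),4)
"
```

```text
turn [0.002, 0.003, -0.064] shift [19.9, 334.4, -7.1]
turn [-0.005, 0.003, 3.077] shift [19.9, 334.4, -7.1]
t 20.85 q [-0.56, 0.24, 0.2, 1.53, 0.0, 0.88] p [605.6, -225.8, 207.1] F [0.56, -0.87, -0.0] w 44.9 yaw 7.4
```

View pics/s11.png

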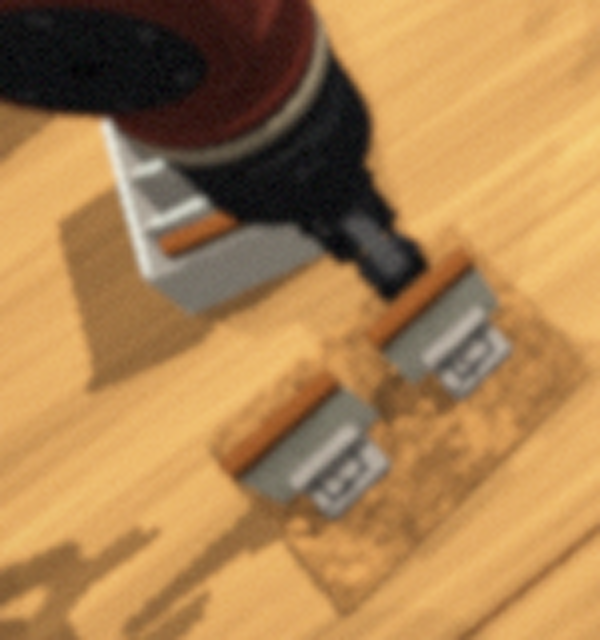

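Both good clips stand on the mat. Now the last card (TL).

>>> arm_command(targets=[[[0,0,-0.02],[2,35,0],45],[[0,0,-0.04],[5,80,0],45],[[0,0,-0.06],[8,125,0],45],[[0,0,-0.06],[10,170,0],45],[[0,0,-0.06],[13,215,0],45],[[0,0,-0.06],[16,260,0],45],[[0,0,-0.06],[19,305,0],45],[[0,0,-0.06],[20,330,0],45],[[0,0,-0.062],[20,334,0],45],[[0,0,-0.062],[20,334,0],45]])

```text
clock: 21.9
ee_pos: [0.6246, 0.1092, 0.2031]
tcp_rot: [[-0.068, 0.998, -0.0], [0.998, 0.068, -0.0], [-0.0, -0.0, -1.0]]
wrist_force: [0.4, -0.2, 0.5]
width: 0.0449
```

```bash
python3 -c "
from h import *
mv(625.5,108.6,85,3.7)
"
```

```text
turn [0.0, -0.0, -0.004] shift [0.9, -0.6, -118.1]
turn [0.0, 0.0, 3.138] shift [0.9, -0.6, -118.1]
t 21.9 q [-0.03, 0.21, 0.16, 1.52, -0.0, 1.47] p [624.6, 109.2, 203.1] F [0.44, -0.21, 0.46] w 44.9 yaw 3.9
```

>>> arm_command(targets=[[[0,0,0],[0.7,0,-30],45],[[0,0,0],[0.7,0,-60],45],[[0,0,0],[0.7,0,-90],45],[[0,0,0],[0.7,0,-107],45],[[0,0,0],[0.7,0,-117],45],[[0,0,0],[0.7,0,-117],45],[[0,0,0],[0.7,0,-117],25],[[0,0,0],[0.7,0,-117],8],[[0,0,0],[0.7,0,-117],8],[[0,0,0],[0.7,0,-117],8]])

```text
clock: 22.9
ee_pos: [0.626, 0.1085, 0.0879]
tcp_rot: [[-0.067, 0.998, 0.002], [0.998, 0.067, -0.0], [-0.001, 0.002, -1.0]]
wrist_force: [-2.5, -0.9, 5.1]
width: 0.0111
```

>>> arm_command(targets=[[[0,0,0],[0,0,0],8],[[0,0,0],[0,0,0],8],[[0,0,0],[0,0,2],8],[[0,0,0],[0,0,4],8],[[0,0,0],[0,0,7],8],[[0,0,0],[0,0,10],8],[[0,0,0],[0,0,14],8],[[0,0,0],[0,0,18],8],[[0,0,0],[0,0,20],8],[[0,0,0],[0,0,20],8]])

```text
clock: 23.9
ee_pos: [0.6257, 0.1087, 0.1069]
tcp_rot: [[-0.067, 0.998, 0.001], [0.998, 0.067, -0.0], [-0.0, 0.001, -1.0]]
wrist_force: [1.1, -0.5, -0.2]
width: 0.0113
```

```bash
python3 -c "
from h import *
st()
cap('scene','s12.png',(220,150,340,270),5)
"
```

```text
t 23.9 q [-0.03, 0.22, 0.0, 1.35, -0.0, 1.47] p [625.7, 108.7, 106.9] F [1.07, -0.47, -0.17] w 11.3 yaw 3.8
```

View pics/s12.png

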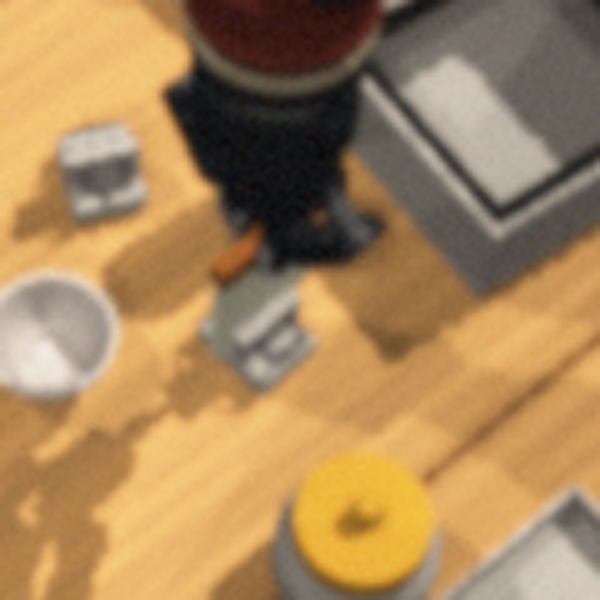

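>>> arm_command(targets=[[[0,0,0],[0,0,8],8],[[0,0,0],[0,0,20],8],[[0,0,0],[0,0,40],8],[[0,0,0],[0,0,65],8],[[0,0,0],[0,0,90],8],[[0,0,0],[0,0,106],8],[[0,0,0],[0,0,106],8]])

```text
clock: 24.65
ee_pos: [0.6267, 0.1087, 0.2163]
tcp_rot: [[-0.067, 0.998, 0.005], [0.998, 0.067, -0.0], [-0.001, 0.005, -1.0]]
wrist_force: [-0.5, -0.9, -0.0]
width: 0.0112
```

>>> arm_command(targets=[[[0,0,-0.03],[-12,-20,0],8],[[0,0,-0.06],[-36,-58,0],8],[[0,0,-0.1],[-62,-100,0],8],[[0,0,-0.13],[-88,-142,0],8],[[0,0,-0.17],[-113,-184,0],8],[[0,0,-0.2],[-139,-226,0],8],[[0,0,-0.23],[-164,-268,0],8],[[0,0,-0.27],[-190,-310,0],8],[[0,0,-0.27],[-214,-350,0],8],[[0,0,-0.27],[-230,-375,0],8]])

```text
clock: 25.65
ee_pos: [0.3935, -0.2683, 0.2117]
tcp_rot: [[0.204, 0.979, -0.001], [0.979, -0.204, 0.0], [-0.0, -0.001, -1.0]]
wrist_force: [0.9, -0.0, 0.8]
width: 0.011
```

>>> arm_command(targets=[[[0,0,0],[-6,-10,0],8],[[0,0,0],[-6,-10,0],8],[[0,0,0],[-6,-10,0],8]])

```text
clock: 25.95
ee_pos: [0.3898, -0.2754, 0.2121]
tcp_rot: [[0.201, 0.98, -0.0], [0.98, -0.201, 0.001], [0.001, -0.0, -1.0]]
wrist_force: [0.4, 0.3, -0.7]
width: 0.0112
```

```bash
python3 -c "
from h import *
mv(390.3,-276,82,-11.7)
cap('scene','s13.png',(50,170,200,330),4)
"
```

```text
turn [-0.001, -0.0, -0.001] shift [0.5, -0.6, -130.1]
turn [0.0, -0.001, 3.14] shift [0.5, -0.6, -130.1]
t 25.95 q [-0.89, -0.28, -0.3, 1.55, 0.0, 0.88] p [389.8, -275.4, 212.1] F [0.4, 0.28, -0.74] w 11.2 yaw -11.6
```

View pics/s13.png

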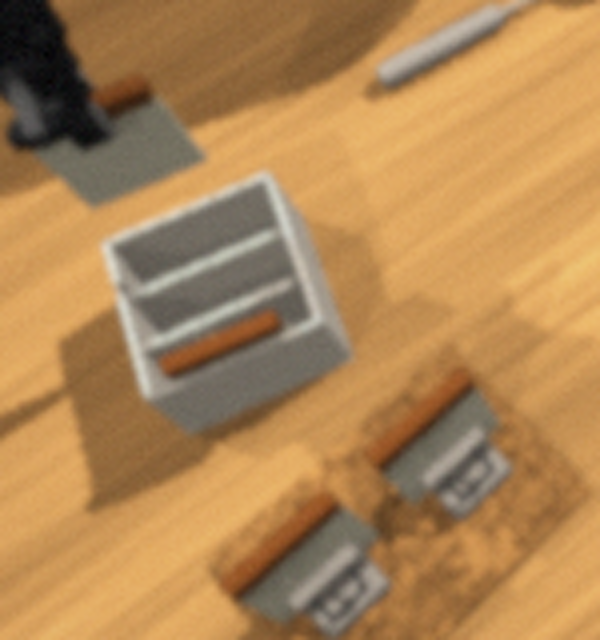

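>>> arm_command(targets=[[[0,0,0],[0,0,-25],8],[[0,0,0],[0,0,-50],8],[[0,0,0],[0,0,-70],8],[[0,0,0],[0,0,-85],8],[[0,0,0],[0,0,-100],8],[[0,0,0],[0,0,-112],8],[[0,0,0],[0,0,-122],8],[[0,0,0],[0,0,-129],8],[[0,0,0],[0,0,-129],8]])

```text
clock: 26.9
ee_pos: [0.3891, -0.276, 0.0826]
tcp_rot: [[0.202, 0.979, -0.001], [0.979, -0.202, 0.001], [0.001, -0.001, -1.0]]
wrist_force: [0.0, -0.1, 0.1]
width: 0.0109
```

```bash
python3 -c "
from h import *
st()
cap('scene','s14.png',(60,180,160,290),5)"
```

```text
t 26.9 q [-0.89, -0.25, -0.51, 1.31, 0.0, 0.88] p [389.1, -276.0, 82.6] F [0.01, -0.14, 0.15] w 10.9 yaw -11.6
```

View pics/s14.png

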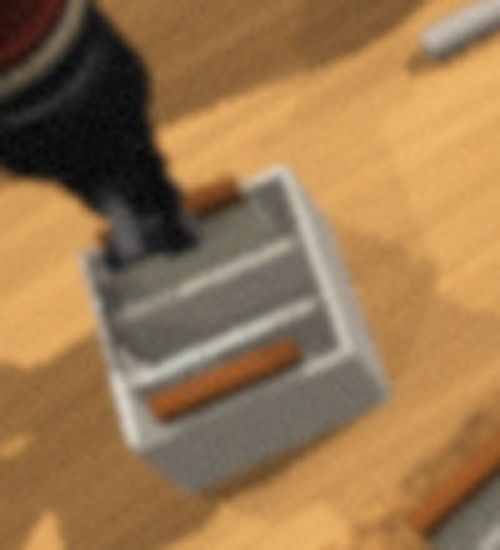

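>>> arm_command(targets=[[[0,0,0],[0,0,0],20],[[0,0,0],[0,0,0],32],[[0,0,0],[0,0,0],32],[[0,0,0],[0,0,5],32],[[0,0,0],[0,0,30],40],[[0,0,0],[0,0,70],40],[[0,0,0],[0,0,100],60],[[0,0,0],[0,0,100],80]])

```text
clock: 27.75
ee_pos: [0.3908, -0.2781, 0.1884]
tcp_rot: [[0.202, 0.979, 0.005], [0.979, -0.202, -0.006], [-0.005, 0.006, -1.0]]
wrist_force: [1.0, -0.2, -0.2]
width: 0.0677
```

```bash
python3 -c "
from h import *
mv(485.5,107.2,180,65.5)
cap('scene','s15.png',None,1.5)
cap('top','t15.png',(220,130,300,240),5.4)"
```

```text
turn [0.002, 0.008, 1.346] shift [94.7, 385.3, -8.4]
turn [0.008, -0.002, -1.795] shift [94.7, 385.3, -8.4]
t 27.75 q [-0.89, -0.28, -0.35, 1.5, 0.0, 0.88] p [390.8, -278.1, 188.4] F [0.95, -0.18, -0.17] w 67.7 yaw -11.6
```

View pics/s15.png

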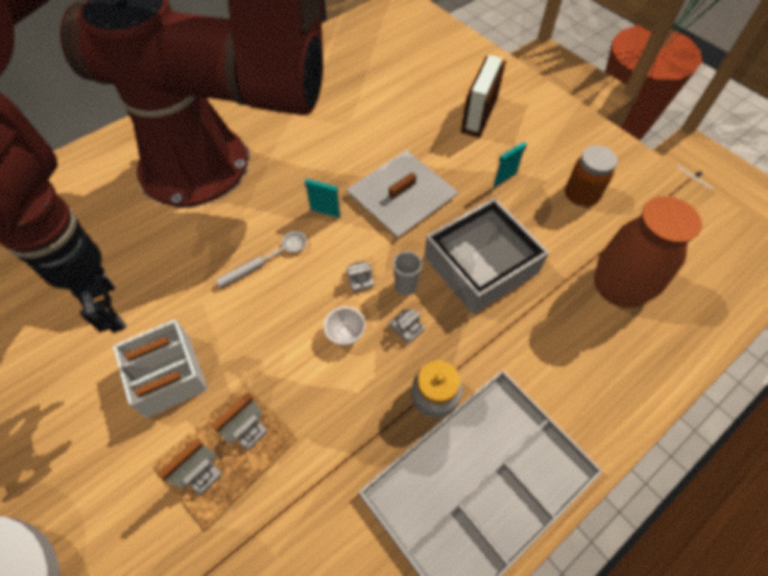

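View pics/t15.png

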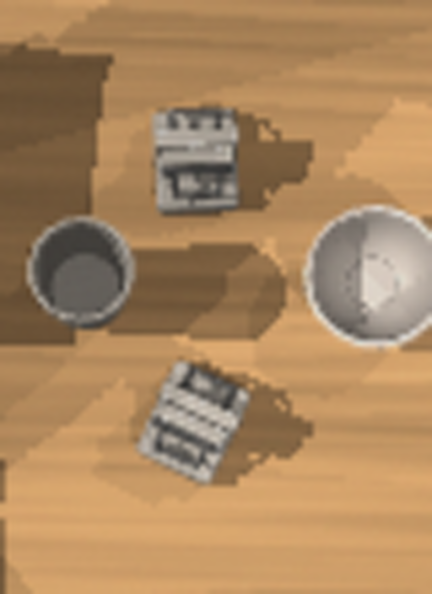

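Run:
```python
from h import *
t=load('top')
for k,z,c in(('TL',.014,[(155,112),(238,108),(238,207),(159,213)]),('BL',.014,[(178,362),(248,390),(208,482),(140,447)])):
    W=np.array([atz(t,220+(u+.5)/5.4-.5,130+(v+.5)/5.4-.5,z)[:2] for u,v in c])*1000
    yl=(W[0]+W[3]-W[1]-W[2])/2; xl=(W[0]+W[1]-W[2]-W[3])/2
    print(k,'c',np.round(W.mean(0),1),'Ly',round(np.linalg.norm(yl),1),'Lx',round(np.linalg.norm(xl),1),'ang_y',round(np.degrees(np.arctan2(-yl[0],yl[1])),1),'ang_x',round(np.degrees(np.arctan2(xl[1],xl[0])),1))
```

```text
TL c [626.2 107.9] Ly 43.4 Lx 54.2 ang_y 5.0 ang_x 2.4
BL c [486.9 106.9] Ly 40.0 Lx 51.1 ang_y -23.2 ang_x -22.5
```

>>> arm_command(targets=[[[0,0,0.14],[10,40,0],80],[[0,0,0.28],[20,80,0],80],[[0,0,0.42],[30,120,0],80],[[0,0,0.56],[40,160,0],80],[[0,0,0.7],[50,200,0],80],[[0,0,0.84],[60,240,0],80],[[0,0,0.98],[70,280,0],80],[[0,0,1.12],[80,320,0],80],[[0,0,1.26],[90,360,0],80],[[0,0,1.35],[96,384,0],80]])

```text
clock: 28.85
ee_pos: [0.4848, 0.1104, 0.1819]
tcp_rot: [[-0.915, 0.405, -0.002], [0.405, 0.915, 0.001], [0.002, -0.0, -1.0]]
wrist_force: [-0.4, -0.2, 0.5]
width: 0.0801
```

>>> arm_command(targets=[[[0,0,0],[0,0,0],80],[[0,0,0],[0,0,0],80]])

```text
clock: 29.05
ee_pos: [0.4847, 0.108, 0.1821]
tcp_rot: [[-0.912, 0.411, -0.002], [0.411, 0.912, -0.0], [0.002, -0.001, -1.0]]
wrist_force: [0.5, -0.8, 0.4]
width: 0.0801
```

```bash
python3 -c "
from h import *
mv(486,107,16,66)
"
```

```text
turn [0.0, -0.002, 0.005] shift [1.3, -1.0, -166.1]
turn [-0.003, -0.0, -3.137] shift [1.3, -1.0, -166.1]
t 29.05 q [-0.04, -0.22, -0.3, 1.49, -0.0, 0.38] p [484.7, 108.0, 182.1] F [0.53, -0.78, 0.43] w 80.1 yaw 65.7
```

>>> arm_command(targets=[[[0,0,0],[1,-1,-40],80],[[0,0,0],[1,-1,-80],80],[[0,0,0],[1,-1,-120],80],[[0,0,0],[1,-1,-145],80],[[0,0,0],[1,-1,-160],80],[[0,0,0],[1,-1,-171],80],[[0,0,0],[1,-1,-171],80]])

```text
clock: 29.75
ee_pos: [0.4859, 0.1062, 0.0116]
tcp_rot: [[-0.911, 0.412, -0.001], [0.412, 0.911, 0.0], [0.001, -0.0, -1.0]]
wrist_force: [-0.6, 0.5, -0.5]
width: 0.0802
```

```bash
python3 -c "
from h import *
st()
cap('scene','s16.png',(200,130,300,230),5)"
```

```text
t 29.75 q [-0.05, -0.13, -0.54, 1.16, 0.0, 0.38] p [485.9, 106.2, 11.6] F [-0.63, 0.47, -0.47] w 80.2 yaw 65.7
```

View pics/s16.png

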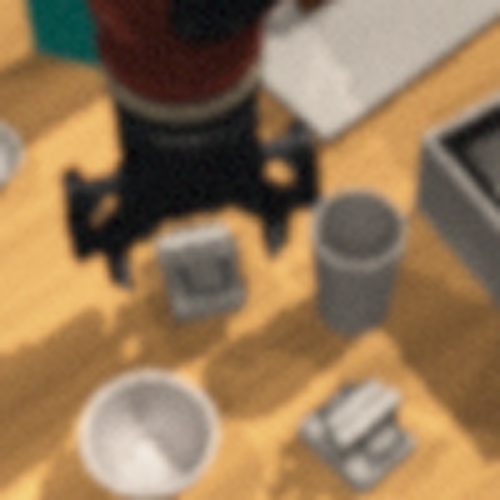

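>>> arm_command(targets=[[[0,0,0],[0,0,0],60],[[0,0,0],[0,0,0],50],[[0,0,0],[0,0,0],40],[[0,0,0],[0,0,0],40],[[0,0,0],[0,0,0],40],[[0,0,0],[0,0,0],40],[[0,0,0],[0,0,0],40]], force=50)

```text
clock: 30.5
ee_pos: [0.4874, 0.1067, 0.0137]
tcp_rot: [[-0.912, 0.411, 0.002], [0.411, 0.912, -0.0], [-0.002, 0.001, -1.0]]
wrist_force: [-0.3, -0.6, 7.1]
width: 0.0431
```

>>> arm_command(targets=[[[0,0,0],[0,0,3],40],[[0,0,0],[0,0,8],40],[[0,0,0],[0,0,15],40],[[0,0,0],[0,0,20],40],[[0,0,0],[0,0,20],40]])

```text
clock: 31.0
ee_pos: [0.4871, 0.1067, 0.0334]
tcp_rot: [[-0.912, 0.411, 0.002], [0.411, 0.912, 0.0], [-0.001, 0.001, -1.0]]
wrist_force: [-0.4, -0.2, -2.9]
width: 0.0432
```

```bash
python3 -c "
from h import *
st()
cap('scene','s17.png',(200,130,300,230),5)"
```

```text
t 31.0 q [-0.05, -0.15, -0.51, 1.2, 0.0, 0.38] p [487.1, 106.7, 33.4] F [-0.43, -0.23, -2.95] w 43.2 yaw 65.7
```

View pics/s17.png

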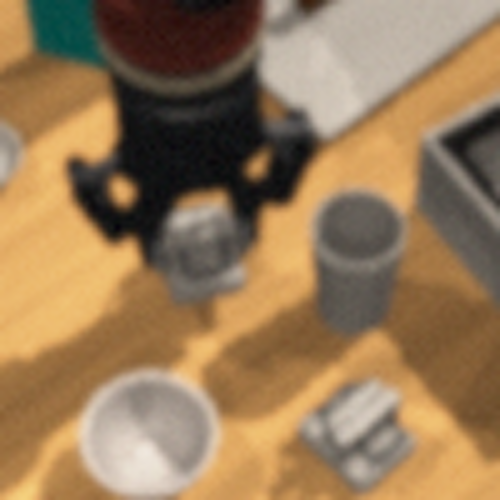

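>>> arm_command(targets=[[[0,0,0],[0,0,20],40],[[0,0,0],[0,0,50],40],[[0,0,0],[0,0,90],40],[[0,0,0],[0,0,125],40],[[0,0,0],[0,0,147],40],[[0,0,0],[0,0,150],40]])

```text
clock: 31.65
ee_pos: [0.4879, 0.1067, 0.1852]
tcp_rot: [[-0.912, 0.411, 0.005], [0.411, 0.912, -0.0], [-0.004, 0.002, -1.0]]
wrist_force: [0.7, -0.2, -3.0]
width: 0.0429
```

>>> arm_command(targets=[[[0,0,-0.12],[8,14,0],40],[[0,0,-0.25],[22,42,0],40],[[0,0,-0.38],[36,70,0],40],[[0,0,-0.51],[52,98,0],40],[[0,0,-0.64],[67,126,0],40],[[0,0,-0.77],[82,154,0],40],[[0,0,-0.9],[97,182,0],40],[[0,0,-1.03],[112,210,0],40],[[0,0,-1.16],[124,232,0],40],[[0,0,-1.247],[129,242,0],40]])

```text
clock: 32.65
ee_pos: [0.6152, 0.3503, 0.1791]
tcp_rot: [[0.104, 0.995, -0.003], [0.995, -0.104, -0.001], [-0.001, -0.003, -1.0]]
wrist_force: [-0.0, 0.5, -3.7]
width: 0.0428
```

>>> arm_command(targets=[[[0,0,0],[0,0,0],40],[[0,0,0],[0,0,0],40]])

```text
clock: 32.85
ee_pos: [0.6147, 0.3483, 0.1804]
tcp_rot: [[0.097, 0.995, -0.002], [0.995, -0.097, -0.001], [-0.001, -0.002, -1.0]]
wrist_force: [-1.5, 0.2, -3.6]
width: 0.0427
```

```bash
python3 -c "
from h import *
mv(615.5,349,23,-5.75)
cap('scene','s18.png',(260,90,380,210),5)
cap('top','t18.png',(130,100,250,220),5)"
```

```text
turn [0.001, -0.002, -0.003] shift [0.8, 0.7, -157.4]
turn [0.004, 0.002, 3.139] shift [0.8, 0.7, -157.4]
t 32.85 q [0.33, 0.44, 0.4, 1.53, -0.0, 2.0] p [614.7, 348.3, 180.4] F [-1.51, 0.15, -3.62] w 42.7 yaw -5.6
```

View pics/s18.png

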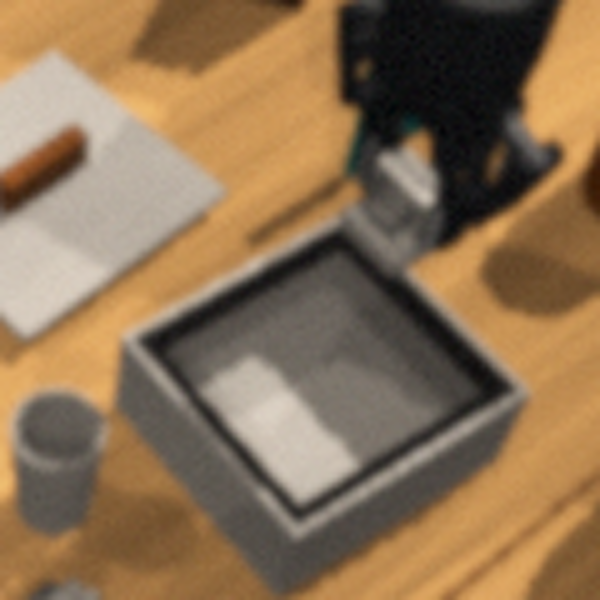

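View pics/t18.png

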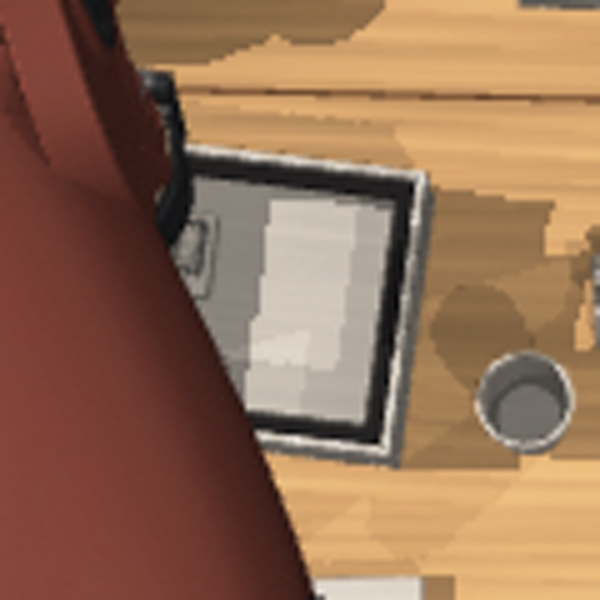

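>>> arm_command(targets=[[[0,0,0],[0,0,-30],40],[[0,0,0],[0,0,-60],40],[[0,0,0],[0,0,-85],40],[[0,0,0],[0,0,-105],40],[[0,0,0],[0,0,-125],40],[[0,0,0],[0,0,-140],40],[[0,0,0],[0,0,-150],40],[[0,0,0],[0,0,-155],40],[[0,0,0],[0,0,-158],40],[[0,0,0],[0,0,-158],40]])

```text
clock: 33.95
ee_pos: [0.6157, 0.3488, 0.0248]
tcp_rot: [[0.1, 0.995, 0.001], [0.995, -0.1, 0.0], [0.0, 0.001, -1.0]]
wrist_force: [0.3, -0.0, -2.5]
width: 0.0432
```

```bash
python3 -c "
from h import *
st()
cap('scene','s19.png',(260,90,380,210),5)"
```

```text
t 33.95 q [0.33, 0.49, 0.17, 1.25, -0.0, 2.0] p [615.7, 348.8, 24.8] F [0.33, -0.03, -2.53] w 43.2 yaw -5.7
```

View pics/s19.png

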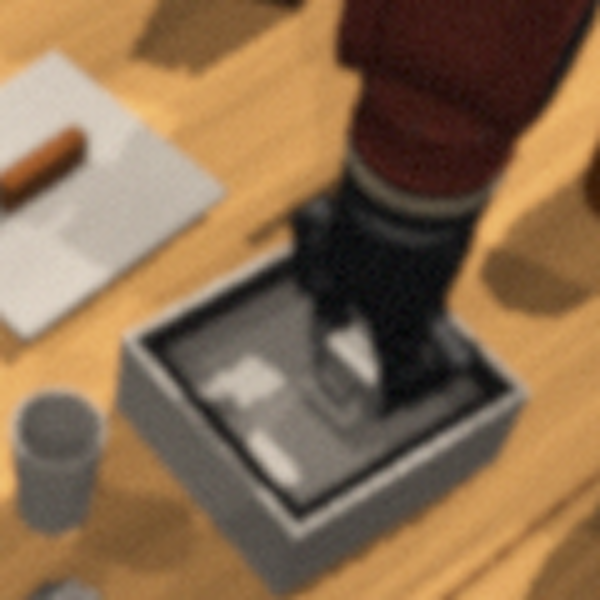

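>>> arm_command(targets=[[[0,0,0],[0,0,-2],40],[[0,0,0],[0,0,-4],40],[[0,0,0],[0,0,-5],40],[[0,0,0],[0,0,-5],40]])

```text
clock: 34.4
ee_pos: [0.6153, 0.3487, 0.0191]
tcp_rot: [[0.1, 0.995, -0.0], [0.995, -0.1, -0.0], [-0.0, -0.0, -1.0]]
wrist_force: [0.5, 0.0, -3.2]
width: 0.0429
```

>>> arm_command(targets=[[[0,0,0],[0,0,0],50],[[0,0,0],[0,0,0],60],[[0,0,0],[0,0,0],65],[[0,0,0],[0,0,5],65],[[0,0,0],[0,0,30],65],[[0,0,0],[0,0,70],65],[[0,0,0],[0,0,115],65],[[0,0,0],[0,0,150],65],[[0,0,0],[0,0,160],80]])

```text
clock: 35.3
ee_pos: [0.6173, 0.3494, 0.1856]
tcp_rot: [[0.1, 0.995, 0.007], [0.995, -0.1, 0.002], [0.003, 0.007, -1.0]]
wrist_force: [-0.2, 0.5, -0.4]
width: 0.0775
```

```bash
python3 -c "
from h import *
mv(626,108,180,93.7)
cap('scene','s20.png',(230,90,380,240),4)"
```

```text
turn [0.003, 0.008, -1.406] shift [8.7, -241.4, -5.6]
turn [-0.008, 0.003, 1.735] shift [8.7, -241.4, -5.6]
t 35.3 q [0.33, 0.44, 0.4, 1.53, -0.0, 2.0] p [617.3, 349.4, 185.6] F [-0.16, 0.5, -0.41] w 77.5 yaw -5.7
```

View pics/s20.png

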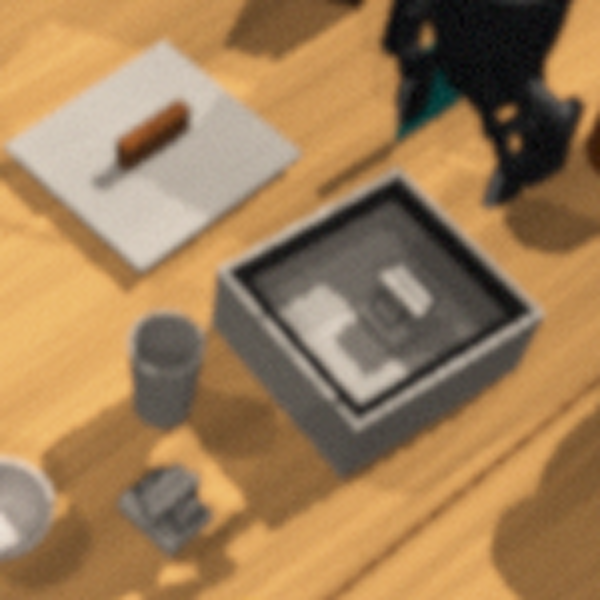

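>>> arm_command(targets=[[[0,0,0.14],[1,-24,0],80],[[0,0,0.28],[2,-48,0],80],[[0,0,0.42],[3,-72,0],80],[[0,0,0.56],[4,-96,0],80],[[0,0,0.7],[5,-120,0],80],[[0,0,0.84],[6,-144,0],80],[[0,0,0.98],[7,-168,0],80],[[0,0,1.12],[8,-192,0],80],[[0,0,1.26],[9,-216,0],80],[[0,0,1.4],[10,-240,0],80]])

```text
clock: 36.35
ee_pos: [0.6247, 0.1078, 0.1778]
tcp_rot: [[-0.965, 0.262, -0.002], [0.262, 0.965, 0.0], [0.002, -0.0, -1.0]]
wrist_force: [1.3, 0.3, -0.3]
width: 0.08
```

>>> arm_command(targets=[[[0,0,0.14],[0,0,0],80],[[0,0,0.28],[0,0,0],80],[[0,0,0.335],[0,0,0],80],[[0,0,0.335],[0,0,0],80]])

```text
clock: 36.75
ee_pos: [0.6248, 0.1086, 0.1779]
tcp_rot: [[-0.998, -0.065, -0.002], [-0.065, 0.998, 0.0], [0.002, 0.0, -1.0]]
wrist_force: [0.3, 0.4, -0.3]
width: 0.0799
```

```bash
python3 -c "
from h import *
mv(626,108,14,93.7)
cap('scene','s21.png',(230,90,380,240),4)"
```

```text
turn [-0.0, -0.002, -0.0] shift [1.2, -0.6, -163.9]
turn [0.003, -0.0, 3.141] shift [1.2, -0.6, -163.9]
t 36.75 q [-0.03, 0.21, 0.11, 1.48, 0.0, -0.1] p [624.8, 108.6, 177.9] F [0.28, 0.4, -0.28] w 79.9 yaw 93.7
```

View pics/s21.png

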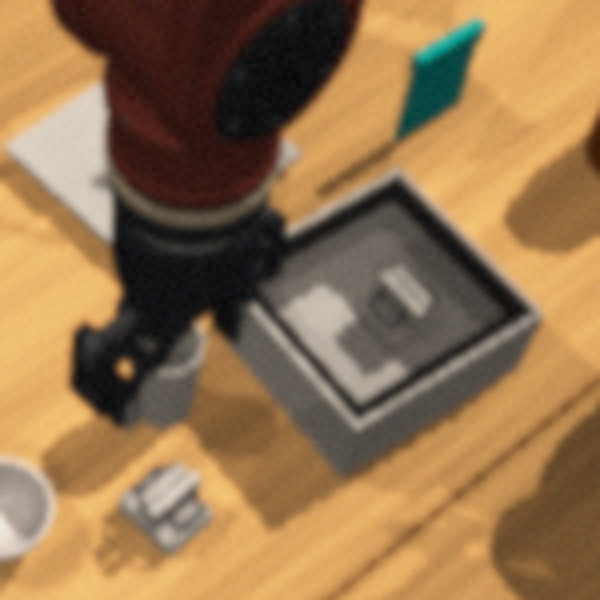

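>>> arm_command(targets=[[[0,0,0],[1,0,-40],80],[[0,0,0],[1,0,-80],80],[[0,0,0],[1,0,-115],80],[[0,0,0],[1,0,-140],80],[[0,0,0],[1,0,-155],80],[[0,0,0],[1,0,-163],80],[[0,0,0],[1,0,-163],80]])

```text
clock: 37.5
ee_pos: [0.6261, 0.1087, 0.0158]
tcp_rot: [[-0.998, -0.064, -0.001], [-0.064, 0.998, 0.0], [0.001, 0.0, -1.0]]
wrist_force: [-0.4, -0.3, 0.0]
width: 0.0799
```

>>> arm_command(targets=[[[0,0,0],[0,0,0],60],[[0,0,0],[0,0,0],50],[[0,0,0],[0,0,0],40],[[0,0,0],[0,0,0],40],[[0,0,0],[0,0,0],40],[[0,0,0],[0,0,0],40]])

```text
clock: 38.1
ee_pos: [0.6277, 0.1087, 0.0182]
tcp_rot: [[-0.998, -0.064, 0.003], [-0.064, 0.998, -0.0], [-0.003, -0.0, -1.0]]
wrist_force: [-1.0, -0.5, 6.2]
width: 0.0429
```

>>> arm_command(targets=[[[0,0,0],[0,0,3],40],[[0,0,0],[0,0,8],40],[[0,0,0],[0,0,15],40],[[0,0,0],[0,0,20],40],[[0,0,0],[0,0,20],40]])

```text
clock: 38.6
ee_pos: [0.6271, 0.1087, 0.0375]
tcp_rot: [[-0.998, -0.064, 0.002], [-0.064, 0.998, 0.0], [-0.002, -0.0, -1.0]]
wrist_force: [-0.5, 0.1, -2.9]
width: 0.0429
```

```bash
python3 -c "
from h import *
st()
cap('scene','s22.png',(200,130,320,250),5)"
```

```text
t 38.6 q [-0.03, 0.27, -0.08, 1.23, 0.0, -0.1] p [627.1, 108.7, 37.5] F [-0.49, 0.08, -2.91] w 42.9 yaw 93.7
```

View pics/s22.png

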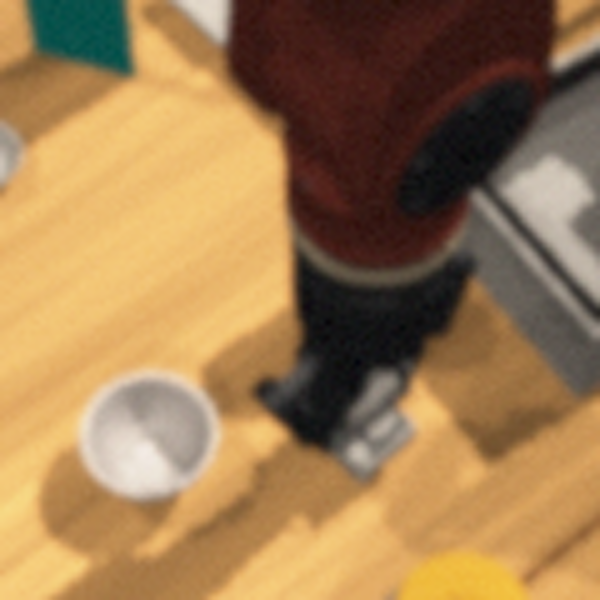

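>>> arm_command(targets=[[[0,0,0],[0,0,20],40],[[0,0,0],[0,0,50],40],[[0,0,0],[0,0,90],40],[[0,0,0],[0,0,125],40],[[0,0,0],[0,0,147],40],[[0,0,0],[0,0,150],40]])

```text
clock: 39.25
ee_pos: [0.628, 0.1087, 0.1898]
tcp_rot: [[-0.998, -0.064, 0.005], [-0.064, 0.998, -0.0], [-0.005, -0.0, -1.0]]
wrist_force: [-0.0, 0.3, -3.2]
width: 0.043
```

>>> arm_command(targets=[[[0,0,0.13],[-1,12,0],40],[[0,0,0.27],[-3,30,0],40],[[0,0,0.41],[-5,50,0],40],[[0,0,0.55],[-7,70,0],40],[[0,0,0.69],[-9,90,0],40],[[0,0,0.83],[-11,110,0],40],[[0,0,0.97],[-13,130,0],40],[[0,0,1.11],[-15,150,0],40],[[0,0,1.25],[-17,166,0],40],[[0,0,1.39],[-18,175,0],40]])

```text
clock: 40.25
ee_pos: [0.6073, 0.2849, 0.1839]
tcp_rot: [[-0.11, -0.994, -0.003], [-0.994, 0.11, -0.0], [0.001, 0.003, -1.0]]
wrist_force: [-0.7, 0.5, -3.1]
width: 0.0428
```

>>> arm_command(targets=[[[0,0,0.015],[0,0,0],40],[[0,0,0.015],[0,0,0],40],[[0,0,0.015],[0,0,0],40]])

```text
clock: 40.55
ee_pos: [0.6083, 0.283, 0.1856]
tcp_rot: [[-0.105, -0.994, -0.001], [-0.994, 0.105, -0.0], [0.001, 0.001, -1.0]]
wrist_force: [0.7, 0.9, -3.5]
width: 0.0427
```

```bash
python3 -c "
from h import *
mv(608.9,283.4,23,-5.75)
cap('scene','s23.png',(260,90,380,210),5)
"
```

```text
turn [0.0, -0.001, 0.005] shift [0.6, 0.4, -162.6]
turn [-0.002, -0.001, -3.137] shift [0.6, 0.4, -162.6]
t 40.55 q [0.24, 0.32, 0.26, 1.51, -0.0, -1.22] p [608.3, 283.0, 185.6] F [0.69, 0.95, -3.48] w 42.7 yaw 174.0
```

View pics/s23.png

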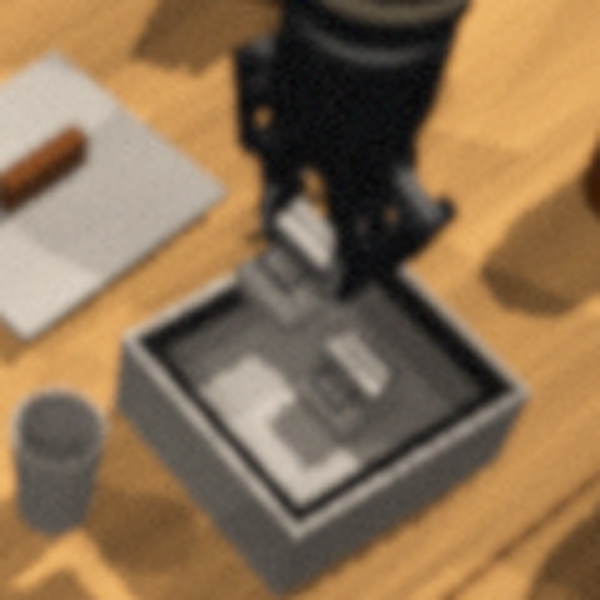

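>>> arm_command(targets=[[[0,0,0],[0,0,-30],40],[[0,0,0],[0,0,-60],40],[[0,0,0],[0,0,-85],40],[[0,0,0],[0,0,-105],40],[[0,0,0],[0,0,-125],40],[[0,0,0],[0,0,-140],40],[[0,0,0],[0,0,-150],40],[[0,0,0],[0,0,-157],40],[[0,0,0],[0,0,-161],40],[[0,0,0],[0,0,-161],40]])

```text
clock: 41.6
ee_pos: [0.6084, 0.2837, 0.0254]
tcp_rot: [[-0.102, -0.995, -0.0], [-0.995, 0.102, 0.0], [-0.0, 0.0, -1.0]]
wrist_force: [-0.5, -0.4, -2.9]
width: 0.043
```

```bash
python3 -c "
from h import *
st()
cap('scene','s24.png',(260,90,380,210),5)
"
```

```text
t 41.6 q [0.24, 0.38, 0.04, 1.23, 0.0, -1.23] p [608.4, 283.7, 25.4] F [-0.47, -0.45, -2.87] w 43.0 yaw 174.2
```

View pics/s24.png

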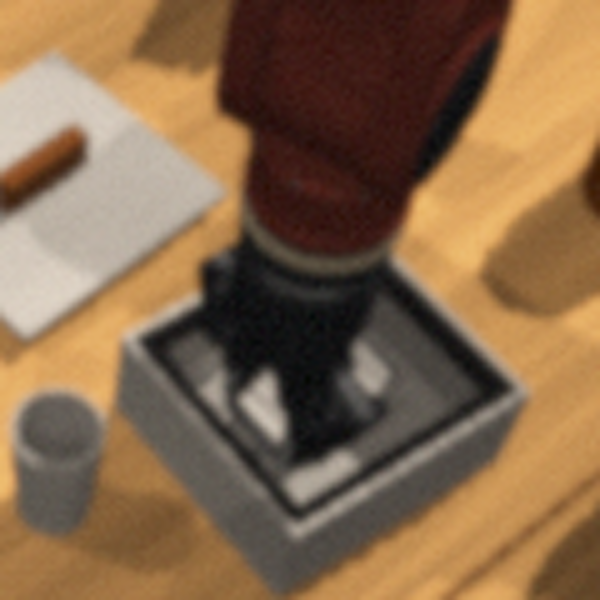

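>>> arm_command(targets=[[[0,0,0],[0,0,-1],40],[[0,0,0],[0,0,-1],40],[[0,0,0],[0,0,-1],50],[[0,0,0],[0,0,-1],60],[[0,0,0],[0,0,-1],65],[[0,0,0],[0,0,5],65],[[0,0,0],[0,0,30],65],[[0,0,0],[0,0,70],65],[[0,0,0],[0,0,115],65],[[0,0,0],[0,0,150],65]])

```text
clock: 42.65
ee_pos: [0.6088, 0.2838, 0.179]
tcp_rot: [[-0.101, -0.995, 0.002], [-0.995, 0.101, 0.001], [-0.001, -0.002, -1.0]]
wrist_force: [0.7, -0.4, 0.6]
width: 0.065
```

>>> arm_command(targets=[[[0,0,0],[-5,-20,0],60],[[0,0,0],[-20,-60,0],50],[[0,0,0],[-35,-100,0],45],[[0,0,0],[-50,-150,0],45],[[0,0,0],[-60,-180,0],45],[[0,0,0],[-60,-200,0],45],[[0,0,0],[-60,-200,0],45]])

```text
clock: 43.35
ee_pos: [0.5485, 0.0814, 0.1763]
tcp_rot: [[-0.104, -0.995, 0.001], [-0.995, 0.104, -0.001], [0.0, -0.001, -1.0]]
wrist_force: [-0.1, 0.9, -0.0]
width: 0.0446
```

```bash
python3 -c "
from h import *
cap('scene','s25.png',None,1.5)
cap('top','t25.png',None,1.5)
st()
"
```

```text
t 43.45 q [-0.08, -0.04, -0.15, 1.46, 0.0, -1.55] p [548.6, 83.7, 176.0] F [-0.16, 0.32, -0.76] w 45.0 yaw 174.1
```

View pics/s25.png

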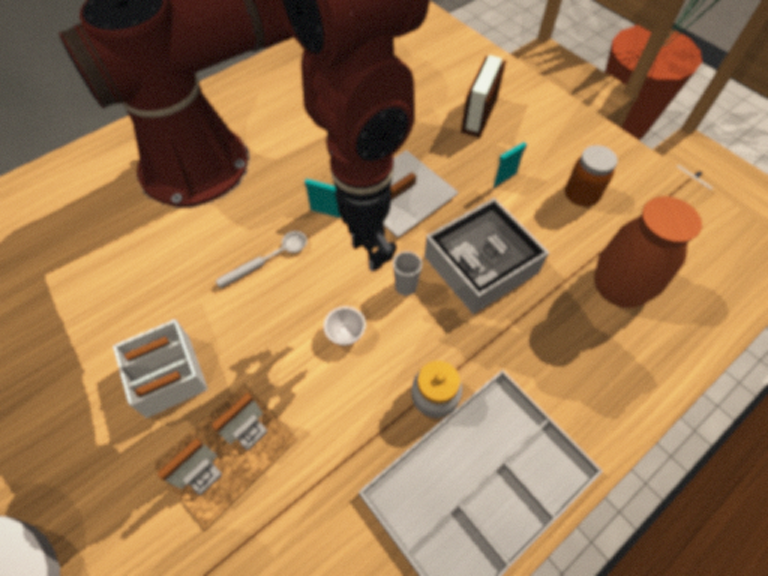

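View pics/t25.png

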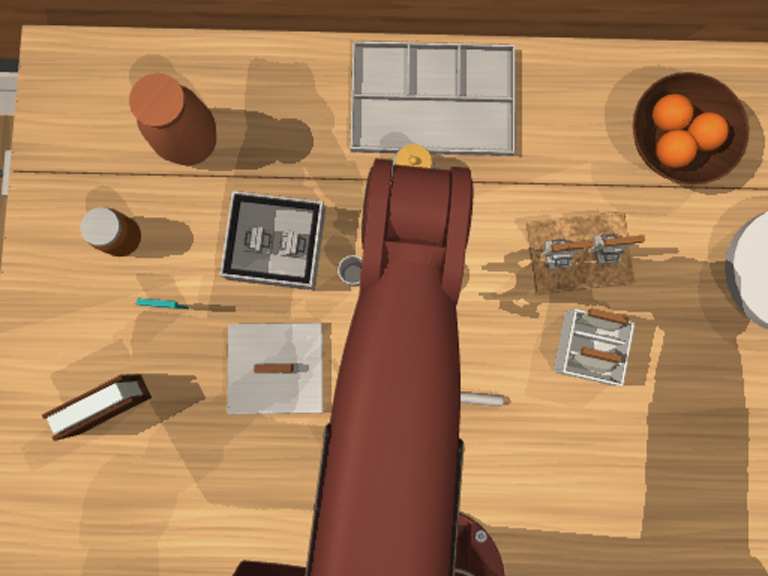

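Run:
```python
from h import *
P=load('top')['pixels'][:,:,::-1]
a=cv2.resize(P[122:198,142:220],None,fx=5,fy=5,interpolation=cv2.INTER_CUBIC)
b=cv2.resize(P[208:284,145:223],None,fx=5,fy=5,interpolation=cv2.INTER_CUBIC)
c=cv2.resize(P[195:271,365:443],None,fx=5,fy=5,interpolation=cv2.INTER_CUBIC)[:220]
d=cv2.resize(P[130:206,350:428],None,fx=5,fy=5,interpolation=cv2.INTER_CUBIC)[:220]
c=cv2.resize(P[200:262,365:443],None,fx=2.8,fy=2.8); 
cv2.imwrite('pics/chk.png',np.hstack([a,b]))
d=cv2.resize(P[130:262,345:435],None,fx=4.5,fy=4.5,interpolation=cv2.INTER_CUBIC); cv2.imwrite('pics/chk2.png',d)
```

```text
(no output)
```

View pics/chk.png

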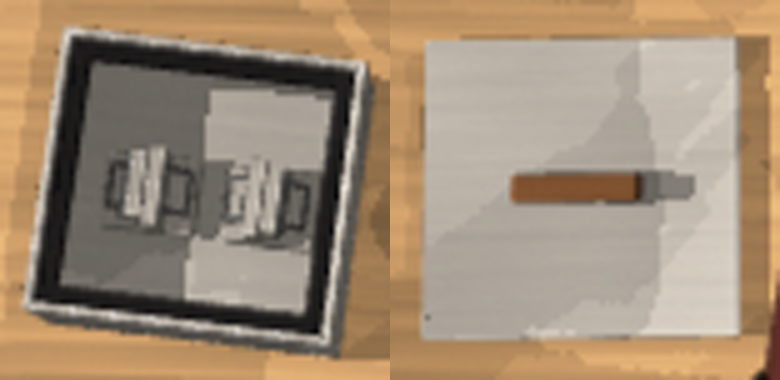

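View pics/chk2.png

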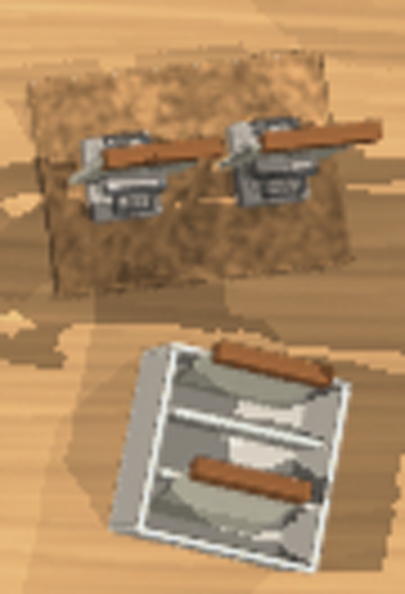

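>>> arm_command(targets=[[[0,0,0.03],[-25,33,0],45],[[0,0,0.06],[-52,67,0],45],[[0,0,0.09],[-78,101,0],45],[[0,0,0.134],[-104,135,0],45],[[0,0,0.134],[-130,169,0],45],[[0,0,0.134],[-156,203,0],45],[[0,0,0.134],[-173,225,0],45],[[0,0,0.134],[-173,225,0],45],[[0,0,0.134],[-173,225,0],45]])

```text
clock: 44.35
ee_pos: [0.3748, 0.3098, 0.1756]
tcp_rot: [[0.035, -0.999, 0.0], [-0.999, -0.035, 0.0], [-0.0, -0.0, -1.0]]
wrist_force: [0.2, -0.0, 1.1]
width: 0.045
```

```bash
python3 -c "
from h import *
mv(376,308.6,22,1.8)
cap('scene','s26.png',(210,60,330,180),5)
"
```

```text
turn [-0.0, 0.0, -0.004] shift [1.2, -1.2, -153.6]
turn [-0.0, -0.0, 3.138] shift [1.2, -1.2, -153.6]
t 44.35 q [0.42, -0.25, -0.34, 1.48, -0.0, -1.19] p [374.8, 309.8, 175.6] F [0.23, -0.0, 1.09] w 45.0 yaw -178.0
```

View pics/s26.png

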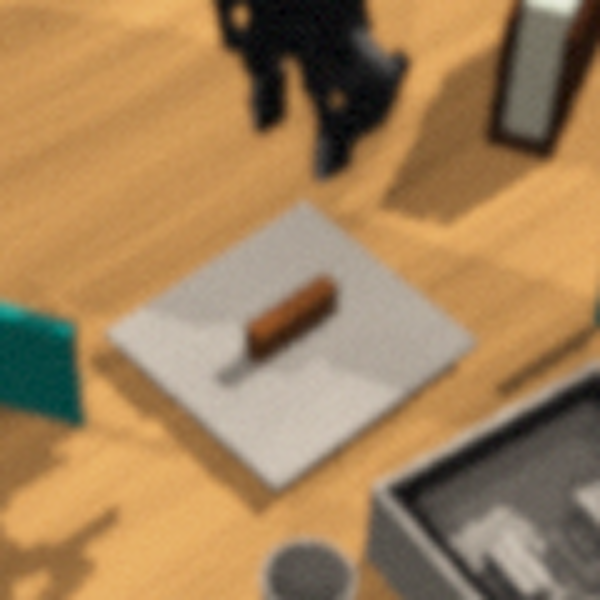

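>>> arm_command(targets=[[[0,0,0],[1,-1,-40],45],[[0,0,0],[1,-1,-80],45],[[0,0,0],[1,-1,-110],45],[[0,0,0],[1,-1,-135],45],[[0,0,0],[1,-1,-147],45],[[0,0,0],[1,-1,-152],45],[[0,0,0],[1,-1,-152],45]])

```text
clock: 45.1
ee_pos: [0.3768, 0.3075, 0.0236]
tcp_rot: [[0.032, -0.999, -0.0], [-0.999, -0.032, 0.0], [-0.0, 0.0, -1.0]]
wrist_force: [-0.0, 0.5, -0.1]
width: 0.0449
```

>>> arm_command(targets=[[[0,0,0],[0,0,0],25],[[0,0,0],[0,0,0],10],[[0,0,0],[0,0,0],10],[[0,0,0],[0,0,0],10],[[0,0,0],[0,0,0],10],[[0,0,0],[0,0,0],10]], force=80)

```text
clock: 45.7
ee_pos: [0.3773, 0.3081, 0.0249]
tcp_rot: [[0.033, -0.999, 0.002], [-0.999, -0.033, 0.001], [-0.001, -0.002, -1.0]]
wrist_force: [-1.8, -0.6, 6.3]
width: 0.0145
```

>>> arm_command(targets=[[[0,0,0],[0,0,3],10],[[0,0,0],[0,0,8],10],[[0,0,0],[0,0,15],10],[[0,0,0],[0,0,25],10],[[0,0,0],[0,0,30],10],[[0,0,0],[0,0,30],10]])

```text
clock: 46.3
ee_pos: [0.3772, 0.3081, 0.0546]
tcp_rot: [[0.032, -0.999, 0.002], [-0.999, -0.032, 0.001], [-0.001, -0.002, -1.0]]
wrist_force: [0.3, 0.2, -4.8]
width: 0.0143
```

```bash
python3 -c "
from h import *
st()
cap('scene','s27.png',(210,60,330,180),5)
"
```

```text
t 46.3 q [0.42, -0.2, -0.52, 1.25, 0.0, -1.19] p [377.2, 308.1, 54.6] F [0.32, 0.22, -4.77] w 14.3 yaw -178.1
```

View pics/s27.png

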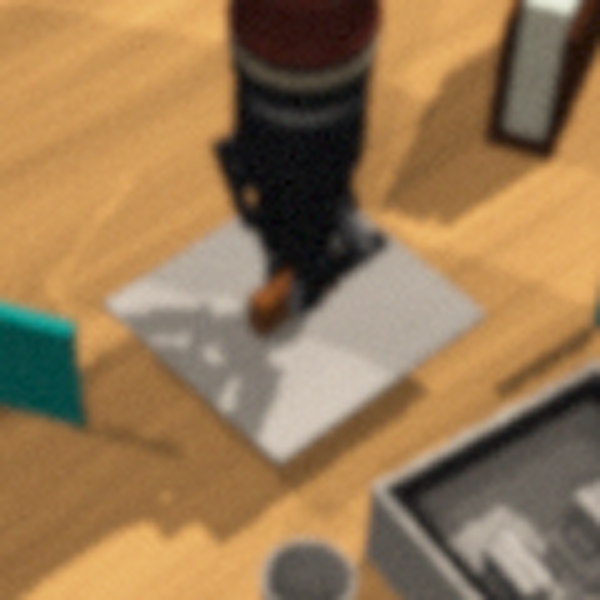

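>>> arm_command(targets=[[[0,0,0],[0,0,10],10],[[0,0,0],[0,0,30],10],[[0,0,0],[0,0,55],10],[[0,0,0],[0,0,80],10],[[0,0,0],[0,0,93],10],[[0,0,0],[0,0,96],10]])

```text
clock: 46.95
ee_pos: [0.3772, 0.3081, 0.151]
tcp_rot: [[0.032, -0.999, 0.002], [-0.999, -0.032, 0.001], [-0.001, -0.002, -1.0]]
wrist_force: [0.1, 0.0, -4.2]
width: 0.0147
```

>>> arm_command(targets=[[[0,0,-0.01],[8,0,0],10],[[0,0,-0.03],[28,1,0],10],[[0,0,-0.05],[56,2,0],10],[[0,0,-0.07],[86,3,0],10],[[0,0,-0.09],[116,4,0],10],[[0,0,-0.11],[146,5,0],10],[[0,0,-0.1335],[176,6,0],10],[[0,0,-0.1335],[206,7,0],10],[[0,0,-0.1335],[226,7.6,0],10],[[0,0,-0.1335],[235,7.6,0],10]])

```text
clock: 47.95
ee_pos: [0.6128, 0.3144, 0.1462]
tcp_rot: [[-0.103, -0.995, -0.003], [-0.995, 0.103, -0.001], [0.001, 0.003, -1.0]]
wrist_force: [-0.5, 0.0, -3.2]
width: 0.0148
```

>>> arm_command(targets=[[[0,0,0],[0,0,-10],10],[[0,0,0],[0,0,-20],10],[[0,0,0],[0,0,-30],10],[[0,0,0],[0,0,-30],10],[[0,0,0],[0,0,-30],10]])

```text
clock: 48.45
ee_pos: [0.6107, 0.3153, 0.1189]
tcp_rot: [[-0.101, -0.995, -0.001], [-0.995, 0.101, -0.0], [0.0, 0.001, -1.0]]
wrist_force: [0.1, -0.4, -2.7]
width: 0.0145
```

```bash
python3 -c "
from h import *
mv(612.2,315.7,97,-5.75)
cap('scene','s28.png',(250,80,390,220),4.2)
cap('top','t28.png',(130,100,250,220),5)
"
```

```text
turn [0.0, -0.001, 0.0] shift [1.5, 0.4, -21.9]
turn [-0.001, -0.0, -3.141] shift [1.5, 0.4, -21.9]
t 48.45 q [0.29, 0.38, 0.21, 1.4, 0.0, -1.18] p [610.7, 315.3, 118.9] F [0.13, -0.39, -2.66] w 14.5 yaw 174.2
```

View pics/s28.png

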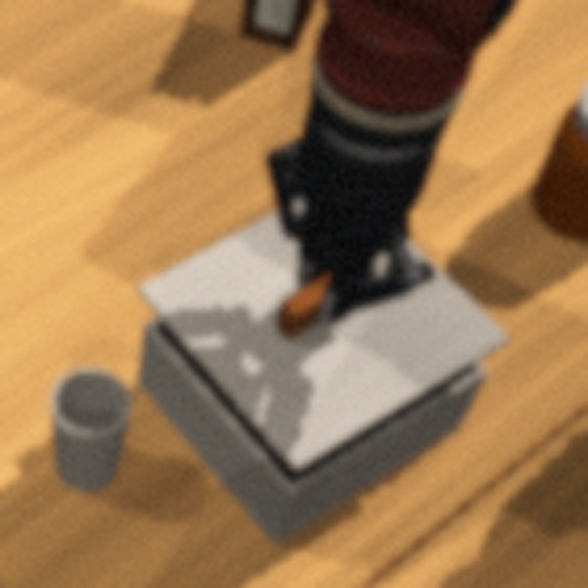

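View pics/t28.png

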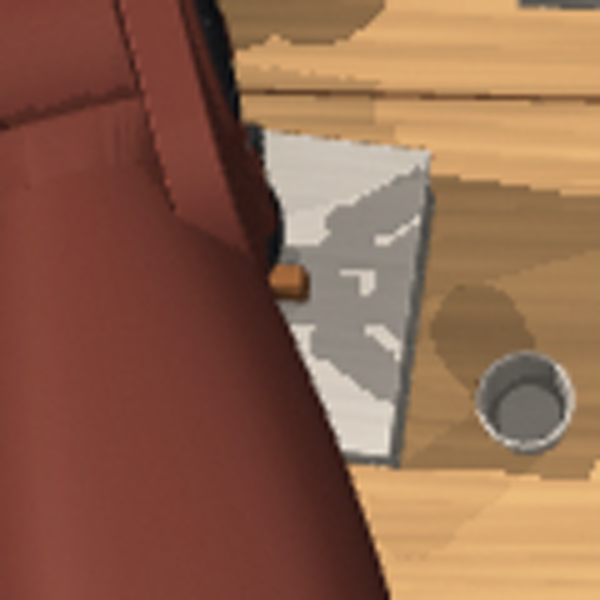

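Run:
```python
from h import *
t=load('top')
for a,(u,v) in {'+x-y':(431,152),'-x-y':(396,467)}.items(): print(a,np.round(atz(t,130+(u+.5)/5-.5,100+(v+.5)/5-.5,.112)*1000,1))
r=np.radians(-5.75);X=np.array([np.cos(r),np.sin(r)]);Y=np.array([-X[1],X[0]])
c=np.array([610.7,315.3])
for s in(1,-1): print(np.round(c+s*84*X-89*Y,1))
s=load('scene'); c=cv2.resize(s['pixels'][:,:,::-1][80:220,250:390],None,fx=4.2,fy=4.2)
for a,(u,v) in {'-x-y':(140,290),'+x-y':(295,470),'+x+y':(508,337)}.items(): print(a,np.round(atz(s,250+(u+.5)/4.2-.5,80+(v+.5)/4.2-.5,.112)*1000,1))
```

```text
+x-y [686.1 219.6 112. ]
-x-y [515.1 232.5 112. ]
[685.4 218.3]
[518.2 235.2]
-x-y [521.8 236.5 112. ]
+x-y [685.3 218.7 112. ]
+x+y [701.  395.5 112. ]
```

>>> arm_command(targets=[[[0,0,0],[1.2,0.4,-6],10],[[0,0,0],[1.2,0.4,-12],10],[[0,0,0],[1.2,0.4,-17],10],[[0,0,0],[1.2,0.4,-20],10],[[0,0,0],[1.2,0.4,-22],10],[[0,0,0],[1.2,0.4,-23],10],[[0,0,0],[1.2,0.4,-23],10]])

```text
clock: 49.25
ee_pos: [0.6126, 0.3157, 0.0963]
tcp_rot: [[-0.101, -0.995, -0.0], [-0.995, 0.101, 0.0], [0.0, 0.0, -1.0]]
wrist_force: [0.8, -0.1, -4.0]
width: 0.0145
```

>>> arm_command(targets=[[[0,0,0],[0,0,-1],10],[[0,0,0],[0,0,-2],10],[[0,0,0],[0,0,-2],10]])

```text
clock: 49.55
ee_pos: [0.6126, 0.3157, 0.0942]
tcp_rot: [[-0.101, -0.995, -0.0], [-0.995, 0.101, 0.0], [-0.0, 0.0, -1.0]]
wrist_force: [-1.3, 0.3, -3.1]
width: 0.0147
```

```bash
python3 -c "
from h import *
st()"
```

```text
t 49.55 q [0.29, 0.39, 0.18, 1.36, 0.0, -1.18] p [612.6, 315.7, 94.2] F [-1.32, 0.26, -3.11] w 14.7 yaw 174.2
```

>>> arm_command(targets=[[[0,0,0],[0,0,-2],10],[[0,0,0],[0,0,-4],10],[[0,0,0],[0,0,-6],10],[[0,0,0],[0,0,-7],10],[[0,0,0],[0,0,-7],10]])

```text
clock: 50.05
ee_pos: [0.6129, 0.3157, 0.0882]
tcp_rot: [[-0.101, -0.995, 0.001], [-0.995, 0.101, 0.0], [-0.0, -0.001, -1.0]]
wrist_force: [-1.2, -0.8, 5.3]
width: 0.0146
```

>>> arm_command(targets=[[[0,0,0],[0,0,-2],10],[[0,0,0],[0,0,-4],10],[[0,0,0],[0,0,-6],10],[[0,0,0],[0,0,-7],10],[[0,0,0],[0,0,-7],10]])

```text
clock: 50.55
ee_pos: [0.613, 0.3158, 0.0849]
tcp_rot: [[-0.101, -0.995, 0.002], [-0.995, 0.101, 0.0], [-0.0, -0.002, -1.0]]
wrist_force: [-14.7, -5.4, 27.8]
width: 0.0144
```

>>> arm_command(targets=[[[0,0,0],[-1,0,-1],10],[[0,0,0],[-1,0,-2],10],[[0,0,0],[-1,0,-2],10]])

```text
clock: 50.85
ee_pos: [0.613, 0.3158, 0.0849]
tcp_rot: [[-0.101, -0.995, 0.005], [-0.995, 0.101, 0.001], [-0.001, -0.005, -1.0]]
wrist_force: [-14.9, -7.8, 37.7]
width: 0.0147
```

>>> arm_command(targets=[[[0,0,0],[0,0,3],10],[[0,0,0],[0,0,6],10],[[0,0,0],[0,0,8],10],[[0,0,0],[0,0,8],20],[[0,0,0],[0,0,8],30],[[0,0,0],[0,0,8],40],[[0,0,0],[0,0,10],45],[[0,0,0],[0,0,40],45],[[0,0,0],[0,0,80],45],[[0,0,0],[0,0,100],45]])

```text
clock: 51.85
ee_pos: [0.6126, 0.316, 0.1823]
tcp_rot: [[-0.101, -0.995, 0.004], [-0.995, 0.101, 0.001], [-0.002, -0.004, -1.0]]
wrist_force: [1.2, -1.2, 0.9]
width: 0.045
```

>>> arm_command(targets=[[[0,0,0],[-20,-30,10],45],[[0,0,0],[-50,-70,20],45],[[0,0,0],[-80,-110,30],45],[[0,0,0],[-110,-160,40],45],[[0,0,0],[-120,-200,40],45],[[0,0,0],[-120,-240,40],45],[[0,0,0],[-120,-260,40],45],[[0,0,0],[-120,-260,40],45]])

```text
clock: 52.65
ee_pos: [0.4917, 0.0534, 0.2188]
tcp_rot: [[-0.104, -0.995, 0.001], [-0.995, 0.104, -0.001], [0.0, -0.001, -1.0]]
wrist_force: [-0.1, -0.1, 0.1]
width: 0.0453
```

```bash
python3 -c "
from h import *
st()
cap('scene','s30.png',None,1.5)
cap('top','t30.png',None,1.5)
P=load('top')['pixels'][:,:,::-1][110:210,135:235]; cv2.imwrite('pics/t30c.png',cv2.resize(P,None,fx=6,fy=6,interpolation=cv2.INTER_CUBIC))
P=load('scene')['pixels'][:,:,::-1][120:220,270:370]; cv2.imwrite('pics/s30c.png',cv2.resize(P,None,fx=6,fy=6,interpolation=cv2.INTER_CUBIC))
"
```

```text
t 52.65 q [-0.16, -0.22, -0.24, 1.55, -0.0, -1.62] p [491.7, 53.4, 218.8] F [-0.15, -0.13, 0.07] w 45.3 yaw 174.0
```

View pics/s30.png

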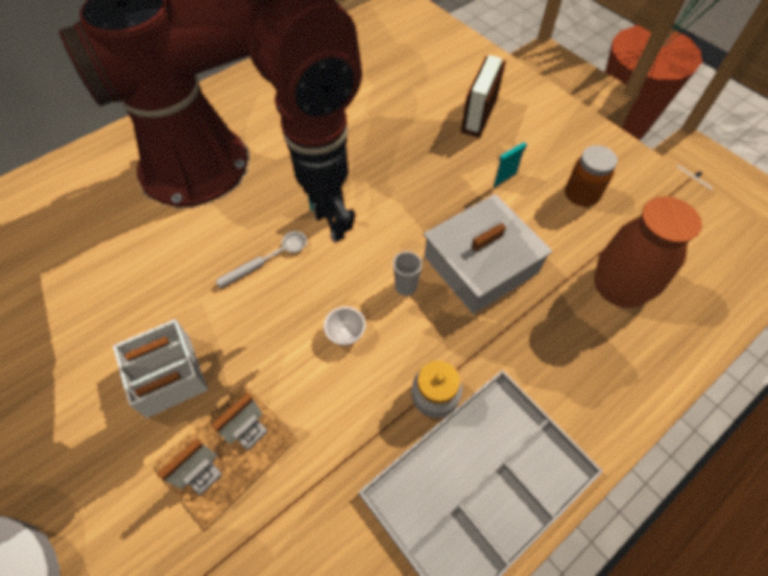

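View pics/t30c.png

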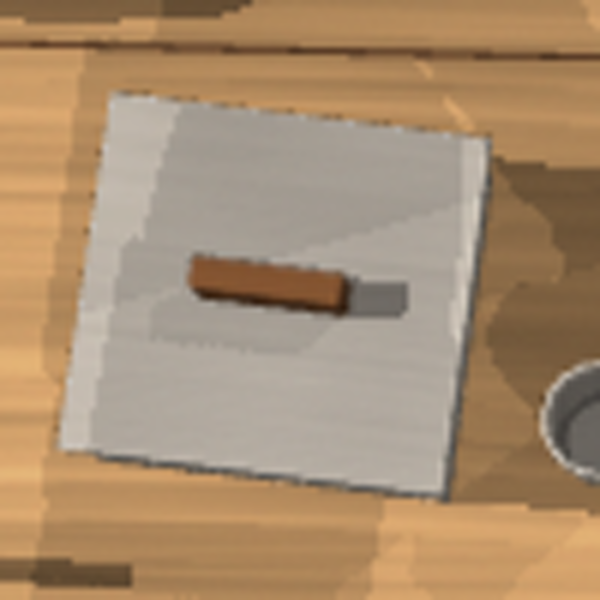

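View pics/s30c.png

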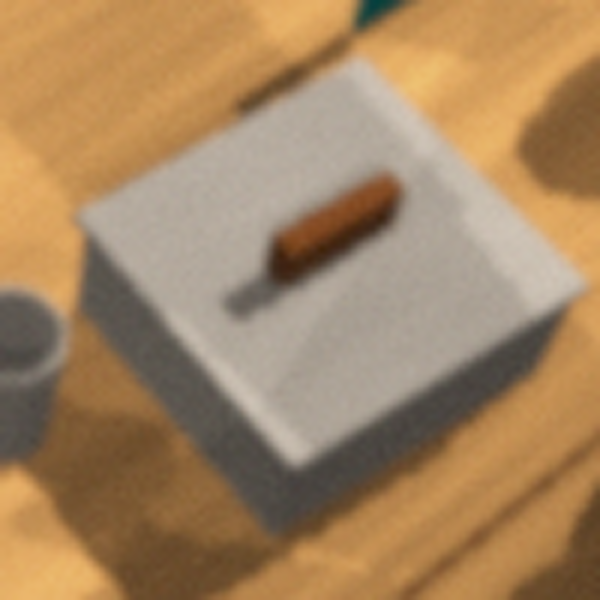

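Run:
```python
from h import *
t=load('top');s=load('scene')
T=[(490,138),(112,93),(445,498),(58,450)];S=[(295,466),(584,285),(80,215),(355,58)]
f=lambda p,o:(o[0]+(p[0]+.5)/6-.5,o[1]+(p[1]+.5)/6-.5)
L=[]
for a,b in zip(T,S):
    p,e=tri(t,f(a,(135,110)),s,f(b,(270,120))); L.append(p); print(np.round(p*1000,1),round(e*1000,1))
print(np.round(np.mean(L,0)*1000,1),'expect z 78')
st();
```

```text
[686.2 220.5  81. ] 0.1
[702.3 394.5  79.8] 2.9
[520.9 237.4  78.2] 4.1
[536.6 411.5  77.4] 2.4
[611.5 316.   79.1] expect z 78
t 52.75 q [-0.15, -0.22, -0.24, 1.55, 0.0, -1.62] p [491.7, 55.7, 218.6] F [-0.95, 0.42, -0.43] w 45.1 yaw 174.1
```

The lid is centred within about 1 mm. Its top is at 79 mm by the cameras (78 is fully home), and the press stopped hard at 38 N with the TCP at 84.9 mm. Handing in.

```bash
python3 -c "
from rig import ctrl
print(ctrl.hand_in())"
```

```text
the job is handed in; nothing more can be done
None
```

The job is handed in: all four clips had cards and were sorted, and the lid is pressed home on the tin.

- **Good clips:** two clips came up with their cards, with 3.4 and 4.1 N hanging on the wrist. Both stand upright on the mat with their cards in them.
- **Weak clips:** two stayed behind while the card slid out, with almost no force on the wrist. Both clips stand side by side in the tin, and their cards are in the outer slots of the spoon stand.
- **Lid:** I pressed until the lid stopped moving at about 38 N. The cameras put it within about 1 mm of centred. Its top measured about 79 mm against 78 mm expected. The corner heights ran from 77 to 81 mm, within the 2–4 mm mismatch between the two cameras.
- **Bystanders:** the last scene picture shows the bowl, cup and ghee pot standing where they were. I did not measure their positions again.

I could not read the seal joint directly; how far it is pressed comes from the lid's height and the hard stop. No check failed. The arm was clear of everything at hand-in, at about 53 s of the 210 s allowed.

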